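Fish the chamber slides out of the incubator bays

TASK

Some chamber slides have been pushed too far into the bays of the slide incubator to be taken by hand. Pull the unloading shelf out to its stop, then draw every slide completely out of its bay with the hook pick (no fingers on a slide while more than half of it is still inside). Lay the slides flat in the slide tray, one to a compartment, put the pick back in its stand the way it lay, and push the shelf fully home, leaving everything else on the bench where it is.

Things in the scene. Friction and masses are not known exactly. Their poses are not given: they have to be found in the camera images.
- incubator: White slide incubator, fixed, 210 (x) x 276 (y) x 58 mm high; its rear console, from 45 mm behind the centre, is 82 mm high. Origin: centre of the underside; x points into the bays, away from the robot. The front face with the four bay mouths is at x = -105 mm. A 12 mm wide inspection slot in the roof over each bay shows what lies in it.
- bay1_mouth (a point): Bay 1 of 4 (bay 1 at the incubator's +y side): middle of the floor edge of its mouth, on the front face, 21 mm above the bench; axes as the incubator's. The bay is a flat slot along x, 36 mm wide, 29 mm high, 128 mm deep, with a fixed roof 8 mm thick (58 mm above the bench on top). Bays stand 62 mm apart.
- bay2_mouth (a point): Bay 2 of 4 (bay 1 at the incubator's +y side): middle of the floor edge of its mouth, on the front face, 21 mm above the bench; axes as the incubator's. The bay is a flat slot along x, 36 mm wide, 29 mm high, 128 mm deep, with a fixed roof 8 mm thick (58 mm above the bench on top). Bays stand 62 mm apart.
- bay3_mouth (a point): Bay 3 of 4 (bay 1 at the incubator's +y side): middle of the floor edge of its mouth, on the front face, 21 mm above the bench; axes as the incubator's. The bay is a flat slot along x, 36 mm wide, 29 mm high, 128 mm deep, with a fixed roof 8 mm thick (58 mm above the bench on top). Bays stand 62 mm apart.
- bay4_mouth (a point): Bay 4 of 4 (bay 1 at the incubator's +y side): middle of the floor edge of its mouth, on the front face, 21 mm above the bench; axes as the incubator's. The bay is a flat slot along x, 36 mm wide, 29 mm high, 128 mm deep, with a fixed roof 8 mm thick (58 mm above the bench on top). Bays stand 62 mm apart.
- shelf (a joint): Steel unloading shelf, slides from under the bays to the incubator's -x: 0 = home, 0.100 m = at its stop. Sprung over centre: pulls home with 3 N at 0, nothing at half travel, beyond it springs out and holds at the stop with 3 N. Top 18 mm above the bench (bay floors: 21); out, it reaches 106 mm before the front face to a 6 mm thick lip; rails leave a lane 42 mm wide before each bay; lip and rails top: 24 mm.
- shelf_bar (a point): Middle of the shelf's blue pull bar: a level bar 10 mm thick, 100 mm long along the incubator's y, its centre 14 mm above the bench and 45 mm in front of the shelf's lip, free all round. Axes as the incubator's; it moves with the shelf.
- slide_a: Chamber slide, magenta lid, 45 g; may be absent. White carrier plate 84 (x) x 30 (y) x 5 mm; on it a block 52 x 22 mm, top 16 mm above the underside, its centre at x = +11 mm: grip it across the 22 mm. A through eye in the plate, 13 (x) x 16 (y) mm, is centred at x = -29.5 mm, closed by a 6 mm end bar. Origin: centre of the underside. At the start x points into the bay, the eye nearer the mouth.
- slide_b: Chamber slide, violet lid, 45 g; may be absent. White carrier plate 84 (x) x 30 (y) x 5 mm; on it a block 52 x 22 mm, top 16 mm above the underside, its centre at x = +11 mm: grip it across the 22 mm. A through eye in the plate, 13 (x) x 16 (y) mm, is centred at x = -29.5 mm, closed by a 6 mm end bar. Origin: centre of the underside. At the start x points into the bay, the eye nearer the mouth.
- slide_c: Chamber slide, magenta lid, 45 g; may be absent. White carrier plate 84 (x) x 30 (y) x 5 mm; on it a block 52 x 22 mm, top 16 mm above the underside, its centre at x = +11 mm: grip it across the 22 mm. A through eye in the plate, 13 (x) x 16 (y) mm, is centred at x = -29.5 mm, closed by a 6 mm end bar. Origin: centre of the underside. At the start x points into the bay, the eye nearer the mouth.
- slide_d: Chamber slide, violet lid, 45 g; may be absent. White carrier plate 84 (x) x 30 (y) x 5 mm; on it a block 52 x 22 mm, top 16 mm above the underside, its centre at x = +11 mm: grip it across the 22 mm. A through eye in the plate, 13 (x) x 16 (y) mm, is centred at x = -29.5 mm, closed by a 6 mm end bar. Origin: centre of the underside. At the start x points into the bay, the eye nearer the mouth.
- pick: Hook pick, 60 g: straight orange handle 90 (x) x 12 (y) x 18 mm (z), origin at the handle's centre. From its +x end a 4 mm steel wire steps down 20 mm (until x = 58 mm), runs level along x, centred 20 mm below the handle's centre, and ends at x = 135 mm in a hook pointing down, its lower tip 32 mm below the handle's centre.
- pick_tip (a point): Lower tip of the pick's hook.
- pick_stand: Black stand of the pick, fixed, base 120 x 70 x 6 mm, with two grey saddles 38 mm either side of its middle (46 mm high, their cheeks to 56 mm, 18 mm apart) in which the handle rests, freely graspable between them. Origin at the centre of the underside; the handle lies along x.
- pick_rest (a point): Where the centre of the handle lies when the pick rests in its stand, 55 mm above the bench; x is the direction in which the hook end points.
- tray: Blue slide tray, fixed, 214 (x) x 116 (y) x 9 mm with 4 mm walls, divided by a low cross into four compartments (101 x 52 mm, 5 mm deep), centred at x = +-52.5 mm, y = +-28 mm. Origin at the centre of the underside.
- tray_in (a point): Centre of the tray's inner floor, 4 mm above the bench; same axes as the tray.
- dish_large: Bystander, loose: round clear dish with pink filling, 88 mm across, 16 mm high. Leave it alone.
- dish_small: Bystander, loose: round clear dish with violet filling, 50 mm across, 12 mm high. Leave it alone.
- pipette_a: Bystander, loose: dark grey hand pipette lying on the bench, 270 mm long, 30 mm high. Leave it alone.
- well_plate: Bystander, loose: clear well plate with 24 pink wells, 86 x 127 x 15 mm. Leave it alone.
- reagent: Bystander, loose: small amber bottle, 48 mm across, 100 mm high. Leave it alone.
- timer: Bystander, loose: grey bench timer with a red button, 55 x 70 x 22 mm. Leave it alone.
- marker: Bystander, loose: white marker pen with a blue cap, 135 mm long, 12 mm thick. Leave it alone.
Not all that is in view belongs to the job. Of the things like the pick, leave any that is blue; of the rest the smaller one is meant. Several things have the shape of the tray; the one meant has the colours described above.

How it is judged:
On the way, in this order (a step that is already met when the one before it is completed fails the run):
1. the shelf is pulled out to its stop (value of joint shelf above 0.094 m), for 0.2 s.
2. every slide has been drawn completely out of the bays (x of each of slide_a, slide_b, slide_c, slide_d in the frame of incubator below -0.145 m), for 0.2 s.
At the end, for the whole second after the job is handed in: Every slide that was there lies flat (0.1 rad), right way up and still on the tray's floor (within 4 mm), one to a compartment; the pick lies in its stand as before (12 mm sideways, 6 mm in height, 0.12 rad); the shelf is home within 6 mm (x of slide_a in the frame of tray_in between -0.1 and 0.1 m and y of slide_a in the frame of tray_in between -0.054 and 0.054 m and z of each of slide_a, slide_b, slide_c, slide_d in the frame of tray_in below 0.004 m and angle between each of slide_a, slide_b, slide_c, slide_d's own z axis and vertical below 0.1 rad and linear speed of each of slide_a, slide_b, slide_c, slide_d below 0.02 m/s and x of slide_b in the frame of tray_in between -0.1 and 0.1 m and y of slide_b in the frame of tray_in between -0.054 and 0.054 m and x of slide_c in the frame of tray_in between -0.1 and 0.1 m and y of slide_c in the frame of tray_in between -0.054 and 0.054 m and x of slide_d in the frame of tray_in between -0.1 and 0.1 m and y of slide_d in the frame of tray_in between -0.054 and 0.054 m and horizontal distance between pick and pick_rest below 0.012 m and z of pick in the frame of pick_rest between -0.006 and 0.006 m and angle between the x axis of pick and the x axis of pick_rest, either way round below 0.12 rad and x of pick_tip in the frame of pick_rest above 0.1 m and angle between pick's own z axis and vertical below 0.12 rad and value of joint shelf below 0.006 m); the robot touches nothing.
It fails at once if the fingers touch a slide while more than half of it is still inside its bay ((contact force between the fingers and slide_a above 0.5 N and x of slide_a in the frame of incubator above -0.105 m) or (contact force between the fingers and slide_b above 0.5 N and x of slide_b in the frame of incubator above -0.105 m) or (contact force between the fingers and slide_c above 0.5 N and x of slide_c in the frame of incubator above -0.105 m) or (contact force between the fingers and slide_d above 0.5 N and x of slide_d in the frame of incubator above -0.105 m)).
It fails at once if a bystander is moved by more than 30 mm (distance of any of dish_large, dish_small, pipette_a, well_plate, reagent, timer, marker from where it was at the start of the episode above 0.03 m).
Of slide_a, slide_b, slide_c, slide_d only 2 to 4 are there at a start; the rules pass over those that are not, and their reading is None.
At some moment in a run one of slide_a, slide_b, slide_c, slide_d may be knocked a few centimetres aside while the robot is not near it.
It also fails if it takes over 210 s, if anything falls off the work surface, if the arm or the gripper's body presses on something with over 40 N, if the wrist force passes 120 N, or if a joint passes its speed limit or range.

ROBOT

A 6-joint arm with a two-finger parallel gripper is mounted at the origin on the work surface. World frame = base frame: x ahead of the robot, y to its left, z up, the work surface at z = 0. Lengths are in m, angles in rad, forces in N, time in s.
With the tool pointing down it reaches from about 0.425 to 0.95 m from the base axis. Payload 3.5 kg.
Tool frame: the origin (TCP) lies midway between the tips of the shut fingers; the grasp point (between the pads) lies 19 mm behind it; z points along the fingers, y is the line along which they close (so a half turn about z gives the same grasp; the last joint's range is limited). The gripper opens to 85 mm and grips with 20 to 120 N. Pads are 22 mm wide; open, the fingers measure 114 mm over their backs; the gripper's body (76 mm by 85 mm) begins 54 mm behind the grasp point. The pads swing forward as they close: fully open they stand 13 mm farther back than shut.
Start: joints at [-1.495, 0.286, 1.577, -0, 1.279, -0.15], TCP at [0.151, -0.658, 0.231] pointing down, gripper open.
Joint ranges: [-2.77, 2.77], [-0.9, 2.22], [0.21, 2.48], [-1.53, 4.67], [0.24, 2.81], [-2.84, 2.84]. Speed limits (rad/s): [2.79, 2.79, 3.14, 3.14, 3.14, 3.14].

INTERFACE

Orientations are given as a unit quaternion [x, y, z, w].
In Python, from plant import ctrl gives the robot as it stands. The module is installed in compiled form; this text tells all that it offers.
- The arm moves only by the shell command python3 -m inch 'ROWS' [FORCE]. ROWS is JSON, a list of rows, each a list of 5 numbers: the closure, from 0 (fully open) to 1 (shut), then the shift along the tool's x, y, z in m, then the turn about the tool's z in degrees. A call has 1 to 5 rows; each row is the pose to reach, as a shift and turn from the pose commanded when the call began, along the tool's axes at that moment; what a row does not reach only later rows make up. A row lasts 1/12 s, in which the tool goes at most 41.7 mm and 7.16 degrees, less where a joint would pass 70% of its speed; a pose out of reach is approached as far as the arm can. A call with a gripper value outside its range is refused whole. The fingers move at their own pace and stop on an object; FORCE is the grip in N (left out, the last holds). Time passes only in rows, so rows that repeat a pose let the fingers close. It gives the time, the measured TCP pose, the force, the opening and the grip force at its end, in the units of the state.
- ctrl.get_state(): the state, without advancing time (a new reading comes with each control period).
- ctrl.read_camera(name): name is "scene" or "top" or "wrist"; returns a dict with "pixels" (384x512x3 uint8, red, green, blue), "depth" (384x512 float32, m along the optical axis (not along the pixel's ray), 0 where there is no reading), "fx", "fy", "cx", "cy" (pixels), "xyz" and "rotation" of the camera in the world; the wrist camera has in their place "mount" (4x4, takes a point from camera to tool coordinates, whose origin is the TCP and whose axes are the flange's). Camera axes: x right, y down, z forward; pixel columns grow to the right and rows downward; lengths in m; the calibration is good to about 2 mm. The wrist camera is an equidistant fisheye: a pixel r from the principal point sees the ray r / f radians off the axis. A picture is of the moment at which its call begins: read the wrist's pose just before it.
- ctrl.sign_off(): hands the job in; it is judged then, once.
Trained networks look in a picture, given as the dict that the camera call returned (one of the last four; its "shot" number tells which), for a name from the list of things; names that differ only in an ending like _2 or _b are one class to them, and where a whole thing is asked for, a point or a joint stands for the part that bears it (a point fixed in the world has none). Each returns a list of dicts, best first, with "score" (0 to 1); they miss things now and then, are a little off and sometimes report something else, mostly with a low value. They report only what shows in the picture. A call takes as long as a camera call. They do not tell look-alikes from the thing itself.
- ctrl.spot_in(query, picture): "at" ([column, row] in pixels, amid what is visible of it).
- ctrl.tip_of(query, picture): "at" ([column, row] in pixels: a listed point, or the origin of a listed thing).
The state is a dict: "time": time; "qpos": joint angles; "dq": joint speeds; "joint_efforts": joint torques, N m; "eef_pos": TCP position; "tcp_rot": TCP orientation; "contact_force": force on the tool from outside, world axes, zero at the start; "wrist_torque": the same for the moment, N m; "opening": opening from 0.0 (shut) to 1.0 (fully open); "finger_force": force on a finger pad.
Only numpy, scipy, OpenCV 4.12 (cv2) and the standard library are available. Lean on these libraries where they do the work, as an engineer would, in place of code of your own. Each camera call takes 0.05 s, during which the arm holds its last target. There are 200 camera calls.

## Working session

There is one attempt and no reset: what is moved stays moved. The work goes in short steps, Python scripts to look and compute and a shell command to move; the robot and the scene stay as the last step left them, time stands still between calls to the robot, and variables do not carry over. Pictures are saved under pics/ and viewed, at most 14 in all, crops included, and the job is handed in when it is done.

```bash
mkdir -p pics; ls
cat > h.py <<'E'
import numpy as np,cv2
from plant import ctrl
from scipy.spatial.transform import Rotation as R
def w(pic,uv,z=None):
    u,v=uv; Rm=np.array(pic["rotation"]);Rm=R.from_quat(Rm).as_matrix() if Rm.size==4 else Rm.reshape(3,3)
    d=Rm@np.array([(u-pic["cx"])/pic["fx"],(v-pic["cy"])/pic["fy"],1]);o=np.array(pic["xyz"])
    if z is None: return o+d*pic["depth"][int(round(v)),int(round(u))]
    return o+d*(z-o[2])/d[2]
def proj(pic,p):
    Rm=np.array(pic["rotation"]);Rm=R.from_quat(Rm).as_matrix() if Rm.size==4 else Rm.reshape(3,3)
    c=Rm.T@(np.array(p)-np.array(pic["xyz"]));return [pic["fx"]*c[0]/c[2]+pic["cx"],pic["fy"]*c[1]/c[2]+pic["cy"]]
def save(pic,n,crop=None,s=1):
    im=pic["pixels"][:,:,::-1]
    if crop: a,b,c,d=crop; im=im[b:d,a:c]
    cv2.imwrite("pics/"+n,cv2.resize(im,None,fx=s,fy=s,interpolation=cv2.INTER_CUBIC))
E
python3 - <<'E'
from h import *
np.set_printoptions(precision=3,suppress=True)
p=ctrl.read_camera("top");save(p,"top.png",s=1.56)
print(p["xyz"],p["rotation"],p["fx"])
for n in ["incubator","bay1_mouth","bay2_mouth","bay3_mouth","bay4_mouth","shelf_bar","slide_a","slide_b","pick","pick_tip","pick_stand","tray","tray_in","pick_rest"]:
    for f in ("spot_in","tip_of"):
        try:
            r=getattr(ctrl,f)(n,p)
            print(n,f,[(np.round(x["at"]).tolist(),round(x["score"],2),w(p,x["at"]).round(3).tolist()) for x in r[:5]])
        except Exception as e: print(n,f,repr(e)[:80])
s=ctrl.get_state();print(s)
E
```

```text
pics
[0.308 0.02  1.701] [ 0.707 -0.706  0.037 -0.03 ] 444.4299418285572
incubator spot_in [([246.0, 111.0], 0.92, [0.752, 0.028, 0.057]), ([222.0, 187.0], 0.69, [0.467, 0.117, 0.009])]
incubator tip_of [([245.0, 112.0], 0.92, [0.746, 0.028, 0.067])]
bay1_mouth spot_in [([245.0, 110.0], 0.78, [0.755, 0.031, 0.054]), ([173.0, 117.0], 0.36, [0.722, 0.298, 0.073])]
bay1_mouth tip_of [([225.0, 140.0], 0.55, [0.647, 0.107, 0.023])]
bay2_mouth spot_in [([246.0, 112.0], 0.59, [0.746, 0.027, 0.065])]
bay2_mouth tip_of [([233.0, 142.0], 0.76, [0.64, 0.077, 0.016])]
bay3_mouth spot_in [([246.0, 115.0], 0.56, [0.736, 0.024, 0.054])]
bay3_mouth tip_of [([252.0, 138.0], 0.88, [0.653, 0.004, 0.027])]
bay4_mouth spot_in [([242.0, 113.0], 0.6, [0.743, 0.043, 0.063]), ([386.0, 171.0], 0.3, [0.529, -0.511, 0.021])]
bay4_mouth tip_of [([270.0, 139.0], 0.88, [0.654, -0.065, 0.019]), ([198.0, 149.0], 0.6, [0.612, 0.209, 0.018]), ([252.0, 122.0], 0.23, [0.713, 0.004, 0.037])]
shelf_bar spot_in [([240.0, 142.0], 0.61, [0.646, 0.048, 0.003])]
shelf_bar tip_of [([248.0, 152.0], 0.58, [0.601, 0.019, 0.024])]

[... 1968 characters left out ...]
), ([169.0, 268.0], 0.72, [0.163, 0.316, 0.009]), ([317.0, 147.0], 0.67, [0.62, -0.247, 0.024])]
pick_rest spot_in [([332.0, 193.0], 0.74, [0.448, -0.306, -0.004])]
pick_rest tip_of [([336.0, 190.0], 0.97, [0.453, -0.309, 0.063])]
{'time': 1.45, 'qpos': array([-1.495,  0.286,  1.577, -0.   ,  1.279, -0.15 ]), 'dq': array([-0.   ,  0.001, -0.002, -0.001, -0.001,  0.002]), 'joint_efforts': array([ -0.   , -40.596, -29.293,  -0.   ,   0.001,   0.   ]), 'eef_pos': array([ 0.151, -0.658,  0.231]), 'tcp_rot': array([ 0.994,  0.113, -0.   , -0.   ]), 'contact_force': array([-0.089,  0.605, -0.484]), 'wrist_torque': array([-0.031, -0.018, -0.024]), 'finger_force': 0.0, 'opening': 1.0001328148253443}
```

View pics/top.png

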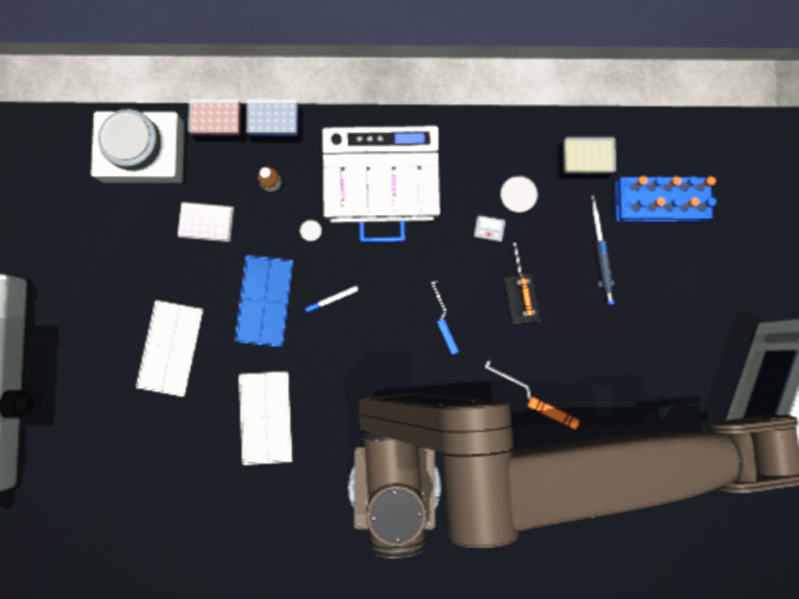

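Run:
```python
from h import *
p=ctrl.read_camera("scene");save(p,"scene.png",s=1.56);print(p["xyz"],p["fx"])
import pickle;pickle.dump(p,open("scene.pkl","wb"))
```

```text
[1.11283872 0.12353952 1.08970874] 389.3633112457038
```

View pics/scene.png

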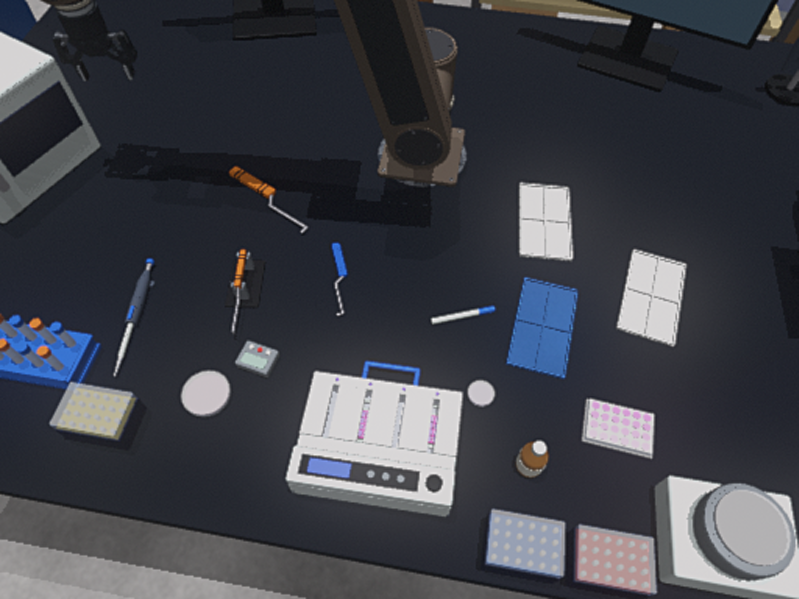

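The top view shows the blue tray at about (265,300), the orange pick in its stand at (525,298) and a larger orange look-alike at (553,412). The blue pick is at (447,337), and the incubator is at (380,175) with magenta showing in bays 1 and 3. The scene view agrees. Next I'll move in for closer wrist views.

```bash
cat >> h.py <<'E'
import sys
np.set_printoptions(precision=4,suppress=True)
def st():
    s=ctrl.get_state();return s,np.array(s["eef_pos"]),R.from_quat(s["tcp_rot"])
def yaw(r): x=r.as_matrix()[:,0];return np.degrees(np.arctan2(x[1],x[0]))
def go(t,yw=None):
    "shift in tool axes (mm) and tool-z turn (deg) to reach TCP t and yaw yw"
    s,p,r=st();d=r.inv().apply(np.array(t)-p)*1000
    dy=0 if yw is None else -(yw-yaw(r))
    print("delta mm",d.round(1),"turn",round(dy,2),"n rows",np.linalg.norm(d)/41.7)
def wrist():
    s,p,r=st();c=ctrl.read_camera("wrist");M=np.array(c["mount"]);T=np.eye(4);T[:3,:3]=r.as_matrix();T[:3,3]=p
    c["T"]=T@M;return c
def wray(c,uv,z=None):
    a=(uv[0]-c["cx"])/c["fx"];b=(uv[1]-c["cy"])/c["fy"];th=np.hypot(a,b)
    d=np.array([a/th*np.sin(th),b/th*np.sin(th),np.cos(th)]) if th>1e-9 else np.array([0,0,1.])
    o=c["T"][:3,3];dw=c["T"][:3,:3]@d
    if z is None: return o+dw*c["depth"][int(round(uv[1])),int(round(uv[0]))]/d[2]
    return o+dw*(z-o[2])/dw[2]
def wproj(c,P):
    q=np.linalg.inv(c["T"])@np.append(P,1);th=np.arctan2(np.hypot(q[0],q[1]),q[2]);k=th/np.hypot(q[0],q[1])
    return np.array([c["cx"]+c["fx"]*q[0]*k,c["cy"]+c["fy"]*q[1]*k])
E
python3 -c "
from h import *
go([.45,-.25,.33],0)"
```

```text
delta mm [ 382.6 -330.6  -98.7] turn 12.94 n rows 12.353752112896334
```

```bash
python3 -m inch '[[0,0.15,-0.13,-0.05,0],[0,0.15,-0.13,-0.05,0],[0,0.15,-0.13,-0.05,0],[0,0.15,-0.13,-0.05,0],[0,0.15,-0.13,-0.05,0]]'
python3 -m inch '[[0,0.15,-0.13,-0.05,0],[0,0.15,-0.13,-0.05,0],[0,0.15,-0.13,-0.05,0],[0,0.15,-0.13,-0.05,0],[0,0.15,-0.13,-0.05,0]]'
python3 -m inch '[[0,0.08,-0.07,0,13],[0,0.08,-0.07,0,13],[0,0.08,-0.07,0,13],[0,0.08,-0.07,0,13]]'
python3 - <<'E'
from h import *
c=wrist();save(c,"w1.png",s=1.5);print(c["fx"],c["cx"],c["cy"],c["T"])
for n in ["pick","pick_tip","pick_rest","pick_stand"]:
    for f in ("spot_in","tip_of"):
        print(n,f,[(np.round(x["at"]).tolist(),round(x["score"],2),wray(c,x["at"]).round(3).tolist()) for x in getattr(ctrl,f)(n,c)[:4]])
s,p,r=st();print(p,yaw(r))
E
```

```text
time: 1.92
eef_pos: [0.2692, -0.4958, 0.282]
tcp_rot: [0.994, 0.113, 0.0, 0.0]
contact_force: [0.3, -0.4, -0.3]
opening: 1.002
finger_force: 0.0
time: 2.33
eef_pos: [0.3863, -0.3353, 0.3324]
tcp_rot: [0.994, 0.113, 0.0, 0.0]
contact_force: [0.3, -0.2, -0.3]
opening: 1.0
finger_force: 0.0
time: 2.67
eef_pos: [0.4499, -0.247, 0.3318]
tcp_rot: [1.0, 0.002, 0.001, -0.001]
contact_force: [-0.4, 0.2, 0.4]
opening: 1.0
finger_force: 0.0
297.3186396354542 255.04667742290502 190.33224078245735 [[ 0.0051 -0.9552 -0.2961  0.527 ]
 [-1.     -0.0054  0.0001 -0.2464]
 [-0.0017  0.2961 -0.9552  0.4744]
 [ 0.      0.      0.      1.    ]]
pick spot_in [([309.0, 284.0], 0.76, [0.202, -0.349, 0.016]), ([185.0, 200.0], 0.76, [0.366, -0.128, 0.012]), ([298.0, 148.0], 0.63, [0.463, -0.307, 0.063]), ([97.0, 39.0], 0.16, [0.645, 0.013, 0.023])]
pick tip_of [([325.0, 290.0], 0.7, [0.184, -0.381, 0.016]), ([184.0, 201.0], 0.7, [0.363, -0.126, 0.011]), ([302.0, 152.0], 0.59, [0.456, -0.311, 0.066])]
pick_tip spot_in [([299.0, 144.0], 0.82, [0.469, -0.307, 0.065]), ([180.0, 194.0], 0.74, [0.376, -0.121, 0.013]), ([80.0, 24.0], 0.65, [0.667, 0.028, 0.059]), ([309.0, 286.0], 0.61, [0.196, -0.349, 0.016])]
pick_tip tip_of [([281.0, 62.0], 0.97, [0.591, -0.286, -0.0]), ([244.0, 232.0], 0.79, [0.304, -0.227, -0.0]), ([164.0, 119.0], 0.56, [0.501, -0.097, -0.0]), ([302.0, 152.0], 0.34, [0.457, -0.312, 0.066])]
pick_rest spot_in [([289.0, 142.0], 0.62, [0.463, -0.301, 0.005])]
pick_rest tip_of [([302.0, 153.0], 0.64, [0.455, -0.312, 0.065]), ([102.0, 36.0], 0.37, [0.648, 0.005, 0.024]), ([70.0, 44.0], 0.3, [0.647, 0.07, 0.024])]
pick_stand spot_in [([291.0, 144.0], 0.65, [0.46, -0.304, 0.006]), ([44.0, 158.0], 0.25, [0.445, 0.158, 0.01])]
pick_stand tip_of [([297.0, 144.0], 0.58, [0.467, -0.305, 0.062]), ([21.0, 74.0], 0.18, [0.614, 0.203, 0.012]), ([286.0, 60.0], 0.16, [0.588, -0.29, 0.037])]
[ 0.4471 -0.252   0.3312] -0.16768733344069692
```

View pics/w1.png

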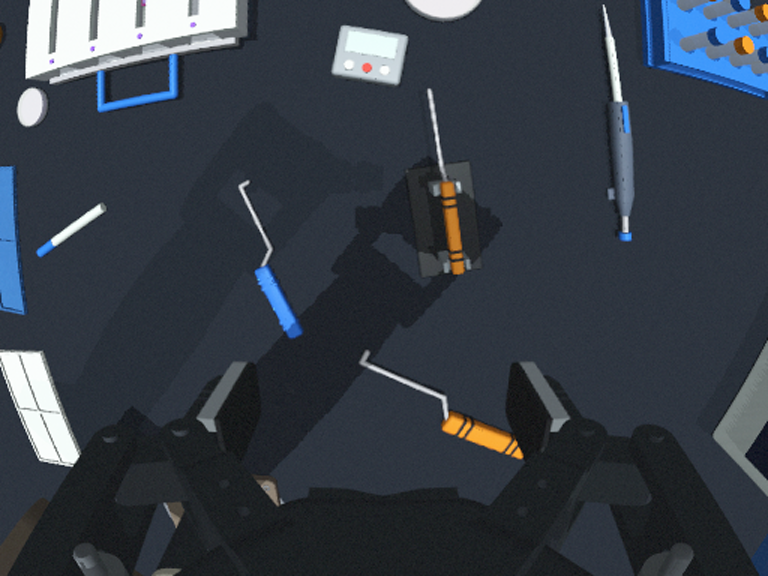

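The wrist view shows the pick in its stand, handle at (452,227) and hook end at (430,92); the larger orange one is at (480,432). Next I'll measure the handle axis from its colour, then look at the incubator.

```bash
cat >> h.py <<'E'
def pts(c,mask,z=None):
    v,u=np.nonzero(mask);return np.array([wray(c,(a,b),z) for a,b in zip(u,v)])
def rect(P):
    (cx,cy),(a,b),an=cv2.minAreaRect((P[:,:2]*1000).astype(np.float32));return (round(cx,1),round(cy,1)),(round(a,1),round(b,1)),round(an,1)
def hsv(c): return cv2.cvtColor(np.ascontiguousarray(c["pixels"]),cv2.COLOR_RGB2HSV)
E
python3 - <<'E'
from h import *
c=wrist();h=hsv(c);m=(h[...,0]<20)&(h[...,1]>150)&(h[...,2]>90)
m[:, :270]=0;m[200:]=0;m[:,330:]=0
P=pts(c,m);P=P[(P[:,2]>.045)&(P[:,2]<.08)];print(len(P),rect(P),P[:,2].max(),np.median(P[:,2]))
print("handle top dir", np.polyfit(P[:,0],P[:,1],1), np.degrees(np.arctan(np.polyfit(P[:,0],P[:,1],1)[0])))
E
python3 -m inch '[[0,0.1,-0.16,0,0],[0,0.1,-0.16,0,0],[0,0.1,-0.16,0,0],[0,0.1,-0.16,0,0],[0,0.1,-0.16,0,0]]'
python3 -m inch '[[0,0.05,-0.14,-0.02,0],[0,0.05,-0.14,-0.02,0],[0,0.05,-0.14,-0.02,0],[0,0.05,-0.14,-0.02,0],[0,0.05,-0.14,-0.02,0]]'
python3 - <<'E'
from h import *
c=wrist();save(c,"w2.png",s=1.5);s,p,r=st();print(p)
import pickle;pickle.dump(c,open("w2.pkl","wb"))
for n in ["incubator","bay1_mouth","bay2_mouth","bay3_mouth","bay4_mouth","shelf_bar","slide_a","tray_in"]:
    print(n,[(np.round(x["at"]).tolist(),round(x["score"],2),wray(c,x["at"]).round(3).tolist()) for x in ctrl.tip_of(n,c)[:4]])
E
```

```text
476 ((456.0, -312.2), (89.1, 12.4), 9.4) 0.06580966884466116 0.06338754440908304
handle top dir [ 0.1682 -0.3883] 9.54704597252246
time: 3.58
eef_pos: [0.5491, -0.0884, 0.3314]
tcp_rot: [1.0, 0.0, 0.0, -0.001]
contact_force: [-0.9, -0.8, -0.2]
opening: 0.997
finger_force: 0.0
time: 4.0
eef_pos: [0.5991, 0.0526, 0.3521]
tcp_rot: [1.0, 0.002, 0.001, -0.001]
contact_force: [-1.3, -0.5, -0.1]
opening: 1.0
finger_force: 0.0
[0.5985 0.0504 0.3515]
incubator [([266.0, 54.0], 0.77, [0.747, 0.038, 0.057]), ([202.0, 227.0], 0.27, [0.457, 0.148, 0.012])]
bay1_mouth [([208.0, 123.0], 0.76, [0.64, 0.133, -0.001])]
bay2_mouth [([246.0, 116.0], 0.78, [0.655, 0.066, 0.057])]
bay3_mouth [([284.0, 118.0], 0.61, [0.65, 0.007, 0.023]), ([268.0, 145.0], 0.52, [0.604, 0.033, 0.017])]
bay4_mouth [([321.0, 113.0], 0.7, [0.661, -0.044, 0.058])]
shelf_bar [([270.0, 145.0], 0.8, [0.606, 0.03, 0.016]), ([201.0, 226.0], 0.38, [0.46, 0.151, 0.012])]
slide_a [([211.0, 80.0], 0.78, [0.707, 0.119, 0.058]), ([118.0, 224.0], 0.6, [0.455, 0.32, 0.006]), ([286.0, 75.0], 0.59, [0.717, 0.007, 0.037])]
tray_in [([47.0, 267.0], 0.77, [0.333, 0.543, 0.008]), ([446.0, 230.0], 0.65, [0.467, -0.304, 0.064]), ([118.0, 227.0], 0.59, [0.449, 0.318, 0.009])]
```

View pics/w2.png

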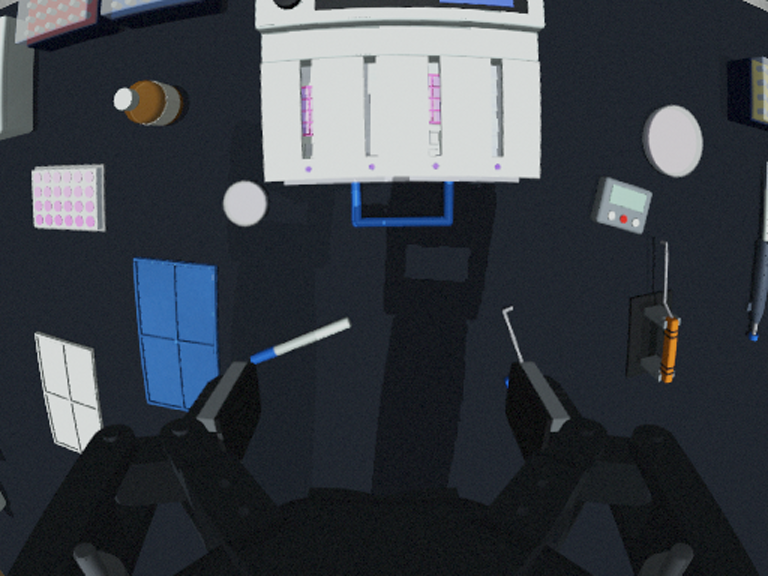

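Magenta slides show in bays 1 and 3 at (307,110) and (434,100), and the slots of bays 2 and 4 look empty. Now I'll get the exact geometry.

Run:
```python
from h import *
import pickle;c=pickle.load(open("w2.pkl","rb"));h=hsv(c)
H,S,V=[h[...,i].astype(int) for i in range(3)]
m=((H>125)&(H<160)&(S>60)).astype(np.uint8);m[:15]=0;m[125:]=0;m[:,:170]=0;m[:,365:]=0
n,l,stt,cen=cv2.connectedComponentsWithStats(m)
for i in range(1,n):
    if stt[i,4]>=4: print("purple",cen[i].round(1),stt[i],wray(c,cen[i],.058), wray(c,cen[i],.037),c["pixels"][l==i].mean(0))
# roof outline: white with z ~.058
D=[]
vv,uu=np.nonzero((V>120)&(S<40));k=[(u,v) for u,v in zip(uu,vv) if v<125 and 165<u<370]
P=np.array([wray(c,q) for q in k]);s=(abs(P[:,2]-.058)<.006);Q=P[s];print("roof",rect(Q),len(Q))
# front edge fit: min x per y bin
f=[];
for y in np.arange(-.09,.16,.008):
    q=Q[abs(Q[:,1]-y)<.004]
    if len(q)>3:f.append((y,q[:,0].min()))
f=np.array(f);print(np.polyfit(f[:,0],f[:,1],1),np.degrees(np.arctan(np.polyfit(f[:,0],f[:,1],1)[0])))
b=((H>100)&(H<122)&(S>130)&(V>60)).astype(np.uint8)
n,l,stt,cen=cv2.connectedComponentsWithStats(b)
for i in range(1,n):
    if stt[i,4]>60:
        z=.009 if stt[i,4]>1500 else .014
        print("blue",cen[i].round(0),stt[i],rect(pts(c,l==i,z)))
# bar line
bm=b.copy();
q=pts(c,(bm>0)&(np.indices(bm.shape)[1]>232)&(np.indices(bm.shape)[1]<304)&(np.indices(bm.shape)[0]>118)&(np.indices(bm.shape)[0]<152),.014)
print("bar ",q[:,0].min(),q[:,0].max(),q[:,1].min(),q[:,1].max())
mk=((S<40)&(V>130));mk[:210]=0;mk[240:]=0;mk[:,:180]=0;mk[:,240:]=0;print("marker",rect(pts(c,mk,.006)))
```

```text
purple [288.7  65.5] [286  49   8  34  76] [0.7294 0.0057 0.058 ] [0.732  0.0034 0.037 ] [199.6316 134.4079 193.5   ]
purple [203.4  73.3] [201  57   7  34 132] [0.7182 0.1291 0.058 ] [0.7202 0.1328 0.037 ] [161.6212 118.1288 175.25  ]
purple [290.1 110.3] [289 109   3   4   9] [0.6631 0.0028 0.058 ] [0.6625 0.0004 0.037 ] [174.     137.5556 213.6667]
purple [331.2 110.8] [330 109   4   4  11] [ 0.6647 -0.0589  0.058 ] [ 0.6642 -0.0643  0.037 ] [166.1818 130.9091 212.2727]
purple [205.3 112.1] [204 111   4   3   9] [0.6605 0.1268 0.058 ] [0.6597 0.1304 0.037 ] [167.8889 136.5556 214.6667]
purple [247.1 110.9] [246 110   3   3   8] [0.6615 0.0654 0.058 ] [0.6608 0.066  0.037 ] [169.375 134.875 213.625]
roof ((728.2, 35.5), (152.7, 277.4), 1.5) 16258
[-0.0233  0.6539] -1.3350507963876725
blue [327.   1.] [307   0  36   5 120] ((848.8, -58.6), (7.5, 58.9), 6.1)
blue [268. 141.] [234 121  69  31 746] ((619.4, 33.0), (48.3, 111.4), 1.5)
blue [117. 219.] [  88  171   58  104 4985] ((449.6, 320.1), (119.6, 217.8), 83.9)
blue [175. 237.] [167 231  18  12 123] ((436.1, 201.7), (14.8, 35.5), 22.9)
bar  0.5943786429584951 0.6449364484762389 -0.02256898776243812 0.0881557088850046
marker ((459.2, 140.2), (12.0, 100.0), 23.7)
```

```bash
python3 -c "
from h import *
go([.626,.034,.10],1.35)"
python3 -m inch '[[1,0.027,0.017,0.1,-1.5],[1,0.027,0.017,0.15,-1.5],[1,0.027,0.017,0.22,-1.5],[1,0.027,0.017,0.22,-1.5],[1,0.027,0.017,0.22,-1.5]]' 40
python3 -c "
from h import *
go([.626,.034,.009],1.35);print(st())"
```

```text
delta mm [ 28.3  13.5 251.3] turn -1.51 n rows 6.071986199721294
time: 4.87
eef_pos: [0.6238, 0.0316, 0.1445]
tcp_rot: [1.0, 0.012, 0.0, 0.0]
contact_force: [0.3, -0.7, -0.7]
opening: 0.299
finger_force: 0.0
delta mm [  2.2  -2.4 135.5] turn 0.03 n rows 3.2509807923885483
({'time': 4.8667, 'qpos': array([-0.1117,  0.259 ,  1.7759,  0.    ,  1.1058,  1.435 ]), 'dq': array([-0.0291,  0.5996,  0.2559,  0.0002, -0.8611, -0.0303]), 'joint_efforts': array([  0.3492, -40.6165, -27.1773,  -0.0036,   0.5555,   0.0161]), 'eef_pos': array([0.6238, 0.0316, 0.1445]), 'tcp_rot': array([0.9999, 0.012 , 0.0004, 0.    ]), 'contact_force': array([ 0.3297, -0.7378, -0.6777]), 'wrist_torque': array([-0.006 , -0.0143,  0.0158]), 'finger_force': 0.0, 'opening': 0.2992363053731218}, array([0.6238, 0.0316, 0.1445]), Rotation.from_matrix(array([[ 0.9997,  0.024 ,  0.0008],
                            [ 0.024 , -0.9997, -0.0001],
                            [ 0.0008,  0.0001, -1.    ]])))
```

```bash
python3 -m inch '[[1,0.002,-0.002,0,0],[1,0.002,-0.002,0,0],[1,0.002,-0.002,0.03,0]]'
python3 -c "
from h import *
go([.626,.034,.009],1.35)"
```

```text
time: 5.12
eef_pos: [0.6323, 0.0337, 0.1257]
tcp_rot: [1.0, 0.012, 0.009, 0.001]
contact_force: [1.8, 0.9, 2.1]
opening: -0.002
finger_force: 0.0
delta mm [ -8.3  -0.7 116.5] turn 0.08 n rows 2.8017244764736744
```

```bash
python3 -m inch '[[1,0,0,0.015,0],[1,0,0,0.015,0],[1,0,0,0.015,0],[1,0,0,0.015,0]]'
python3 -c "
from h import *
go([.626,.034,.009],1.35)"
```

```text
time: 5.45
eef_pos: [0.6282, 0.0342, 0.1051]
tcp_rot: [1.0, 0.013, 0.003, 0.0]
contact_force: [0.0, -0.3, -0.3]
opening: 0.004
finger_force: 0.0
delta mm [-2.8  0.1 96.1] turn 0.09 n rows 2.3053264071373887
```

```bash
python3 -m inch '[[1,-0.001,0,0.03,0],[1,-0.001,0,0.06,0],[1,-0.001,0,0.085,0],[1,-0.001,0,0.092,0],[1,-0.001,0,0.092,0]]'
python3 -c "
from h import *
go([.626,.034,.009],1.35)"
```

```text
time: 5.87
eef_pos: [0.6244, 0.0344, 0.0087]
tcp_rot: [1.0, 0.013, -0.001, -0.0]
contact_force: [0.2, 0.1, -0.8]
opening: 0.003
finger_force: 0.0
delta mm [ 1.6  0.4 -0.4] turn 0.09 n rows 0.041123519272328775
```

```bash
python3 -m inch '[[1,-0.015,0,0,0],[1,-0.03,0,0,0],[1,-0.045,0,0,0],[1,-0.06,0,0,0],[1,-0.075,0,0,0]]'
python3 -m inch '[[1,-0.015,0,0,0],[1,-0.025,0,0,0],[1,-0.034,0,0,0],[1,-0.034,0,0,0],[1,-0.034,0,0,0]]'
python3 -c "
from h import *
print(st()[1])
go([.53,.034,.15],0)"
```

```text
time: 6.28
eef_pos: [0.5539, 0.032, 0.0137]
tcp_rot: [1.0, 0.013, 0.005, 0.001]
contact_force: [1.1, 0.3, 1.0]
opening: -0.0
finger_force: 0.9
time: 6.7
eef_pos: [0.5167, 0.0315, 0.0102]
tcp_rot: [1.0, 0.012, 0.001, 0.0]
contact_force: [-0.5, -0.8, -0.2]
opening: -0.001
finger_force: 0.0
[0.5167 0.0315 0.0102]
delta mm [  13.7   -2.1 -139.8] turn 1.43 n rows 3.3692872808937984
```

```bash
python3 -m inch '[[1,0.013,0,-0.03,0],[1,0.013,0,-0.07,0],[1,0.013,0,-0.11,0],[0.5,0.013,0,-0.15,0],[0.5,0.013,0,-0.15,0]]'
python3 -m inch '[[0.5,-0.02,0.1,0,0],[0.5,-0.02,0.18,0,-8],[0.5,-0.02,0.18,0,-8],[0.5,-0.02,0.18,0,-8],[0.5,-0.02,0.18,0,-8]]'
python3 -m inch '[[0.5,-0.02,0.16,0,0],[0.5,-0.02,0.16,0,0],[0.5,-0.02,0.16,0,0],[0.5,-0.02,0.16,0,0],[0.5,-0.02,0.16,0,0]]'
python3 - <<'E'
from h import *
c=wrist();h=hsv(c)
p=ctrl.read_camera("top");save(p,"top2.png",(190,80,350,220),4)
m=(h[...,0]<20)&(h[...,1]>150)&(h[...,2]>90)
P=pts(c,m);s=(P[:,2]>.045)&(P[:,2]<.08);P=P[s];print(len(P),rect(P),np.median(P[:,2]),np.degrees(np.arctan(np.polyfit(P[:,0],P[:,1],1)[0])))
print(st()[1],yaw(st()[2]));go([.466,-.3105,.034],9.5)
E
```

```text
time: 7.12
eef_pos: [0.5353, 0.0313, 0.1695]
tcp_rot: [1.0, 0.013, 0.009, 0.001]
contact_force: [1.0, -0.3, 1.0]
opening: 0.277
finger_force: 0.0
time: 7.53
eef_pos: [0.5138, -0.1528, 0.1597]
tcp_rot: [0.997, 0.081, 0.001, 0.001]
contact_force: [-0.4, 0.1, 0.3]
opening: 0.502
finger_force: 0.0
time: 7.95
eef_pos: [0.5203, -0.3166, 0.1596]
tcp_rot: [0.997, 0.08, 0.001, 0.002]
contact_force: [-0.8, 0.4, -0.1]
opening: 0.502
finger_force: 0.0
990 ((456.9, -312.5), (88.7, 12.1), 9.7) 0.0635427435304793 9.309233521088347
[ 0.52   -0.3113  0.1588] 9.28307063123668
delta mm [-53.2  -9.4 124.8] turn -0.22 n rows 3.2601727090037684
```

View pics/top2.png

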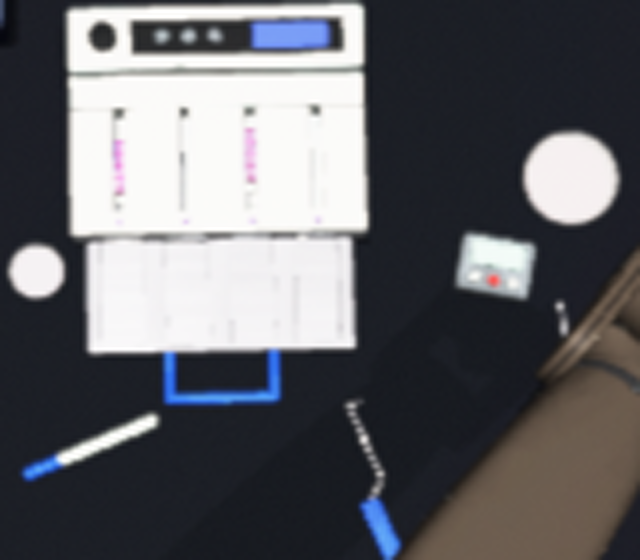

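Shelf is fully out: it spans (90–355, 235–350) in the crop with the bar at (222,398). On to the pick.

```bash
python3 -m inch '[[0.5,-0.0525,-0.009,0,0],[0.5,-0.0525,-0.009,0.02,0],[0.5,-0.0525,-0.009,0.05,0],[0.5,-0.0525,-0.009,0.07,0],[0.5,-0.0525,-0.009,0.07,0]]'
python3 -c "
from h import *
go([.4668,-.3108,.034],9.5)"
```

```text
time: 8.47
eef_pos: [0.464, -0.3054, 0.0841]
tcp_rot: [0.997, 0.083, -0.003, -0.004]
contact_force: [-0.0, 0.8, 0.2]
opening: 0.5
finger_force: 0.0
delta mm [ 2.2  6.2 50.1] turn 0.01 n rows 1.210795376403783
```

```bash
python3 -m inch '[[0.5,0.001,0.001,0.02,0],[0.5,0.001,0.001,0.03,0],[0.5,0.001,0.001,0.03,0],[0.5,0.001,0.001,0.03,0],[0.5,0.001,0.001,0.03,0]]'
python3 -c "
from h import *
go([.4668,-.3108,.034],9.5)"
```

```text
time: 8.88
eef_pos: [0.4685, -0.3104, 0.0603]
tcp_rot: [0.997, 0.083, 0.001, 0.001]
contact_force: [0.2, 0.2, -0.1]
opening: 0.504
finger_force: 0.0
delta mm [-1.8  0.1 26.3] turn -0.03 n rows 0.6312884612797725
```

```bash
python3 -m inch '[[0.5,-0.001,0,0.015,0],[0.5,-0.001,0,0.026,0],[0.5,-0.001,0,0.026,0],[0.5,-0.001,0,0.026,0],[0.5,-0.001,0,0.026,0]]'
python3 -m inch '[[1,-0.001,0,0,0],[1,-0.001,0,0,0],[1,-0.001,0,0,0],[1,-0.001,0,0,0],[1,-0.001,0,0,0]]' 100
python3 -c "
from h import *
go([.4668,-.3108,.034],9.5)"
```

```text
time: 9.3
eef_pos: [0.467, -0.3105, 0.0336]
tcp_rot: [0.997, 0.082, 0.0, 0.0]
contact_force: [0.1, 0.4, -0.3]
opening: 0.498
finger_force: 0.0
time: 9.72
eef_pos: [0.4662, -0.3109, 0.0339]
tcp_rot: [0.997, 0.082, 0.0, 0.0]
contact_force: [-0.2, -0.3, 4.9]
opening: 0.123
finger_force: 97.8
delta mm [ 0.6  0.  -0.1] turn -0.06 n rows 0.015440969614893317
```

```bash
cat >> h.py <<'E'
O=np.array([.7581,.0364]);YW=1.35;ex=np.array([np.cos(np.radians(YW)),np.sin(np.radians(YW))]);ey=np.array([-ex[1],ex[0]])
BY={1:.093,2:.031,3:-.031,4:-.093}
TIP=np.array([.125,0,.0109])
def inc(x,y,z): return np.append(O+ex*x+ey*y,z)
def tip(x,y,z):
    t=inc(x,y,z)-np.append(ex*TIP[0]-ey*TIP[1],-TIP[2]);go(t,YW)
def where():
    s,p,r=st();t=p+r.apply(TIP);d=t[:2]-O;print("tip inc",np.array([d@ex,d@ey,t[2]]).round(4),"yaw",round(yaw(r),2),"F",s["contact_force"].round(1),"t",s["time"])
E
python3 -m inch '[[1,0,0,-0.03,0],[1,0,0,-0.07,0],[1,0,0,-0.1,0],[1,0,0,-0.1,0],[1,0,0,-0.1,0],[1,0,0,-0.1,0]]' || python3 -m inch '[[1,0,0,-0.03,0],[1,0,0,-0.07,0],[1,0,0,-0.1,0],[1,0,0,-0.1,0],[1,0,0,-0.1,0]]'
python3 -c "
from h import *
where();tip(-.14,BY[3],.09)
c=wrist();print([(x['at'],x['score'],np.linalg.inv(np.r_[np.c_[st()[2].as_matrix(),st()[1]],[[0,0,0,1]]])@np.append(wray(c,x['at']),1)) for x in ctrl.tip_of('pick_tip',c)[:2]])
s,p,r=st();print(wproj(c,p+r.apply(TIP)));save(c,'w3.png',s=1.3)"
```

```text
time: 10.13
eef_pos: [0.4669, -0.3115, 0.1355]
tcp_rot: [0.997, 0.082, 0.002, 0.002]
contact_force: [-0.2, -0.2, -1.7]
opening: 0.121
finger_force: 98.8
tip inc [-0.1755 -0.3234  0.125 ] yaw 9.44 F [-0.2 -0.2 -1.7] t 10.1333
delta mm [  77.5 -302.2   33.5] turn 8.09 n rows 7.523971418006087
[([62.3, 123.6], 0.7, array([ 0.0684, -0.2004,  0.126 ,  1.    ])), ([253.2, 13.2], 0.59, array([ 0.121 ,  0.0009, -0.0078,  1.    ]))]
[251.541   16.1785]$: bad value
```

View pics/w3.png

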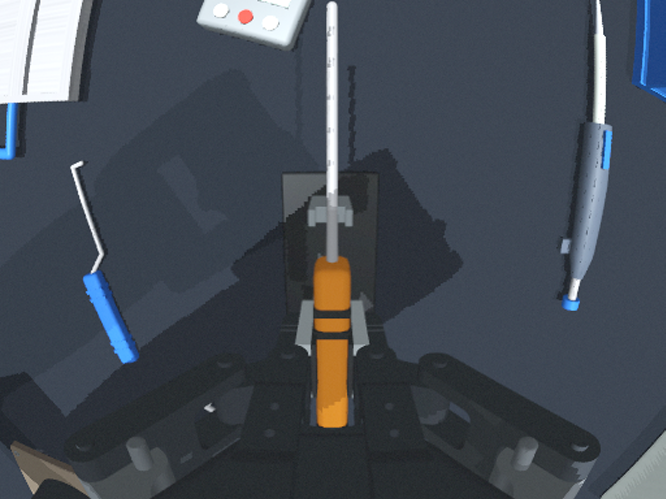

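The pick is held straight, with its wire running to (332,5). Now to bay 3.

```bash
python3 -m inch '[[1,0.04,-0.15,0,0],[1,0.04,-0.15,0,0],[1,0.04,-0.15,0,0],[1,0.04,-0.15,0,0],[1,0.04,-0.15,0,0]]'
python3 -m inch '[[1,0.03,-0.15,0.0,8],[1,0.03,-0.15,0.0,8],[1,0.03,-0.15,0.0,8],[1,0.03,-0.15,0,8],[1,0.03,-0.15,0,8]]'
python3 -m inch '[[1,0,0,0,0],[1,0,0,0,0],[1,0,0,0,0],[1,0,0,0,0]]'
python3 -c "
from h import *
where();tip(-.125,BY[3],.031)
import pickle
c=wrist();save(c,'w4.png',s=1.5);pickle.dump(c,open('w4.pkl','wb'));
for n in ['bay1_mouth','bay2_mouth','bay3_mouth','bay4_mouth','slide_a']:
    for x in ctrl.tip_of(n,c)[:3]:
        q=wray(c,x['at'],.021);d=q[:2]-O;print(n,x['score'],x['at'],d@ex,d@ey)
for b in BY: print(b,wproj(c,inc(-.105,BY[b],.021)),wproj(c,inc(-.105,BY[b],.058)))
"
```

```text
time: 10.65
eef_pos: [0.4786, -0.1502, 0.1298]
tcp_rot: [0.996, 0.085, -0.003, -0.003]
contact_force: [1.0, 0.1, -1.2]
opening: 0.118
finger_force: 98.8
time: 11.07
eef_pos: [0.4836, 0.0016, 0.1306]
tcp_rot: [1.0, 0.015, -0.002, -0.001]
contact_force: [-0.7, 0.2, -1.6]
opening: 0.124
finger_force: 98.8
time: 11.4
eef_pos: [0.4855, -0.0043, 0.1325]
tcp_rot: [1.0, 0.011, -0.0, -0.0]
contact_force: [-0.4, -0.3, -0.2]
opening: 0.124
finger_force: 98.8
tip inc [-0.1485 -0.0343  0.1215] yaw 1.32 F [-0.4 -0.3 -0.2] t 11.4
delta mm [23.6 -3.3 90.6] turn -0.03 n rows 2.246878849423245
bay1_mouth 0.72 [113.0, 16.4] -0.10993996056131794 0.09526369554956862
bay1_mouth 0.27 [113.1, 206.1] -0.2918625859455433 0.10656477233263202
bay2_mouth 0.87 [178.3, 0.7] -0.1039309672456566 0.03248342061099623
bay4_mouth 0.71 [319.3, 0.8] -0.10519308786445465 -0.08886459730342394
slide_a 0.36 [219.1, 169.6] -0.2563389893935257 -0.0021144320142830846
1 [115.3951  11.0863] [96.288   0.4351]
2 [179.915    1.6234] [168.3592 -12.5506]
3 [251.7583  -2.156 ] [251.2067 -17.9282]
4 [323.9659   1.0199] [334.6069 -13.4093]
```

View pics/w4.png

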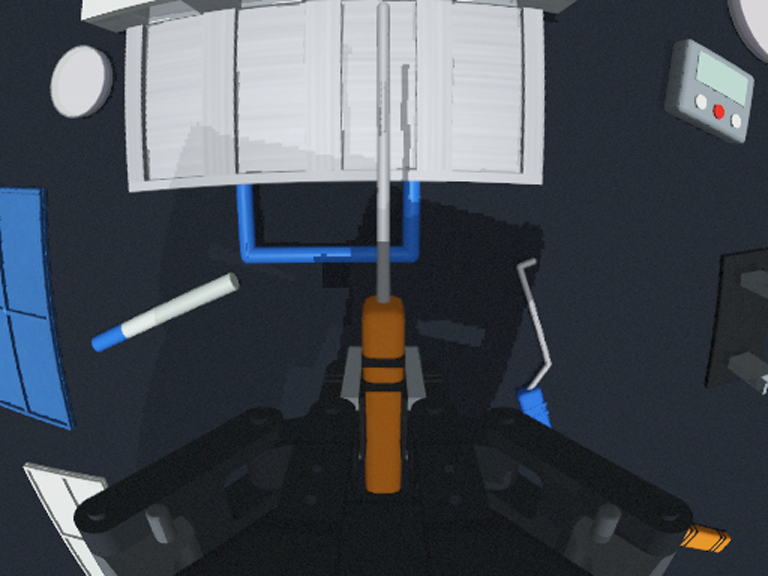

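```bash
python3 -m inch '[[1,-0.005,-0.003,0.03,0],[1,-0.005,-0.003,0.06,0],[1,0,-0.003,0.08,0],[1,0,-0.003,0.09,0],[1,0,-0.003,0.09,0]]'
python3 -m inch '[[1,0,0,0,0],[1,0,0,0,0],[1,0,0,0,0]]'
python3 -c "
from h import *
where();tip(-.1,BY[3],.031);tip(-.0665,BY[3],.031)"
```

```text
time: 12.12
eef_pos: [0.4837, 0.0002, 0.0407]
tcp_rot: [1.0, 0.012, -0.003, -0.001]
contact_force: [-0.1, 0.3, -0.4]
opening: 0.122
finger_force: 98.8
time: 12.37
eef_pos: [0.4869, -0.0004, 0.0448]
tcp_rot: [1.0, 0.013, 0.002, 0.0]
contact_force: [-0.9, -0.3, -0.1]
opening: 0.124
finger_force: 98.9
tip inc [-0.1469 -0.0302  0.0343] yaw 1.44 F [-0.9 -0.3 -0.1] t 12.3667
delta mm [47.   0.7  3. ] turn 0.09 n rows 1.1287284385001535
delta mm [80.5  0.8  3.1] turn 0.09 n rows 1.9311618010969782
```

```bash
python3 -m inch '[[1,0.01,0,0.001,0],[1,0.02,0,0.001,0],[1,0.03,0,0.001,0],[1,0.03,0,0.001,0],[1,0.03,0,0.001,0]]'
python3 -c "
from h import *
where();tip(-.0665,BY[3],.031)"
python3 -m inch '[[1,0.015,0,0,0],[1,0.03,0,0,0],[1,0.04,0,0,0],[1,0.048,0,0,0],[1,0.048,0,0,0]]'
python3 -c "
from h import *
where();tip(-.0665,BY[3],.0235)"
```

```text
time: 12.78
eef_pos: [0.5166, 0.0006, 0.0424]
tcp_rot: [1.0, 0.013, 0.0, 0.0]
contact_force: [-0.1, -0.2, -0.4]
opening: 0.127
finger_force: 98.8
tip inc [-0.1172 -0.0299  0.0315] yaw 1.45 F [-0.1 -0.2 -0.4] t 12.7833
delta mm [50.7  1.   0.5] turn 0.1 n rows 1.2168259997350304
time: 13.2
eef_pos: [0.5649, 0.0018, 0.0423]
tcp_rot: [1.0, 0.013, 0.001, 0.0]
contact_force: [0.4, 0.9, 0.1]
opening: 0.123
finger_force: 98.8
tip inc [-0.069  -0.0299  0.0315] yaw 1.44 F [0.4 0.9 0.1] t 13.2
delta mm [2.5 0.9 7.9] turn 0.09 n rows 0.19928651503503425
```

```bash
python3 -m inch '[[1,0.003,0.001,0,0],[1,0.003,0.001,0.003,0],[1,0.003,0.001,0.006,0],[1,0.003,0.001,0.008,0],[1,0.003,0.001,0.008,0]]'
python3 -m inch '[[1,0,0,0,0],[1,0,0,0,0]]'
python3 -c "
from h import *
where();c=ctrl.read_camera('scene');save(c,'s2.png',(170,220,330,340),5)"
```

```text
time: 13.62
eef_pos: [0.5655, 0.0011, 0.0331]
tcp_rot: [1.0, 0.013, -0.001, -0.0]
contact_force: [-0.6, -0.3, -1.4]
opening: 0.122
finger_force: 98.8
time: 13.78
eef_pos: [0.5664, 0.001, 0.034]
tcp_rot: [1.0, 0.013, -0.0, -0.0]
contact_force: [-0.1, -0.6, -0.9]
opening: 0.124
finger_force: 98.8
tip inc [-0.0675 -0.0307  0.0231] yaw 1.44 F [-0.1 -0.6 -0.9] t 13.7833
```

View pics/s2.png

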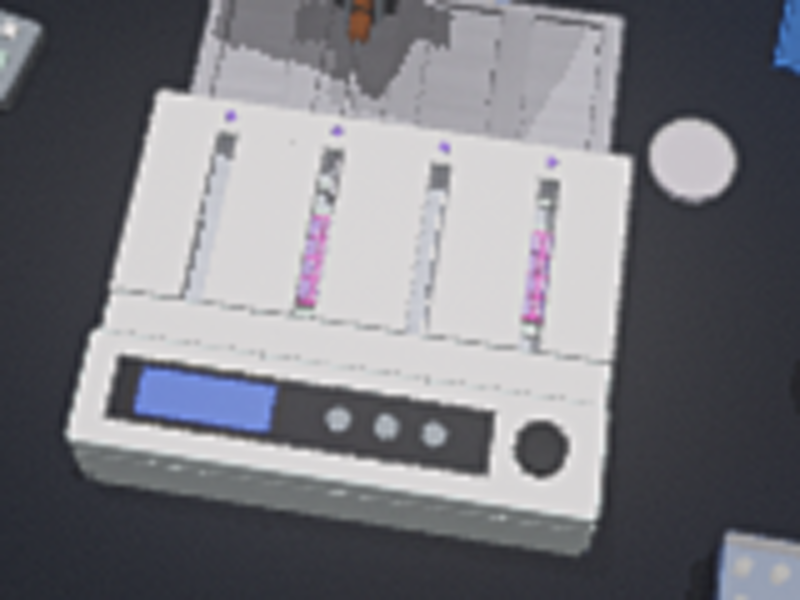

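No contact on lowering. The wire shows in bay 3's slot at (330,180), and slots 2 and 4 are bare. Pulling.

```bash
python3 -m inch '[[1,-0.01,0,0,0],[1,-0.02,0,0,0],[1,-0.03,0,0,0],[1,-0.04,0,0,0],[1,-0.05,0,0,0]]'
python3 -m inch '[[1,-0.01,0,0.002,0],[1,-0.02,0,0.002,0],[1,-0.03,0,0.002,0],[1,-0.04,0,0.003,0],[1,-0.05,0,0.003,0]]'
python3 -m inch '[[1,-0.01,0,0,0],[1,-0.019,0,0,0],[1,-0.019,0,0,0],[1,-0.019,0,0,0]]'
python3 - <<'E'
from h import *
where()
c=wrist();h=hsv(c)
m=(h[...,0]>135)&(h[...,0]<170)&(h[...,1]>70);m[150:]=0
P=pts(c,m,.034);print(len(P));
if len(P):
    print(rect(P));d=P[:,:2].mean(0)-O;print("block inc",d@ex,d@ey)
c=ctrl.read_camera('top');save(c,'t3.png',(190,80,350,220),4)
E
```

```text
time: 14.25
eef_pos: [0.5151, -0.0002, 0.034]
tcp_rot: [1.0, 0.013, -0.0, -0.0]
contact_force: [1.1, 0.4, -0.3]
opening: 0.125
finger_force: 98.9
time: 14.67
eef_pos: [0.4654, -0.0015, 0.0309]
tcp_rot: [1.0, 0.013, -0.0, -0.0]
contact_force: [0.8, -0.6, -1.3]
opening: 0.118
finger_force: 98.9
time: 15.0
eef_pos: [0.4472, -0.002, 0.0311]
tcp_rot: [1.0, 0.012, 0.0, -0.0]
contact_force: [0.8, 0.8, -0.9]
opening: 0.128
finger_force: 98.8
tip inc [-0.1867 -0.0309  0.0202] yaw 1.42 F [ 0.8  0.8 -0.9] t 15.0
1
((509.1, 7.0), (0.0, 0.0), 0.0)
block inc -0.24967249781001016 -0.023497454574649957
```

View pics/t3.png

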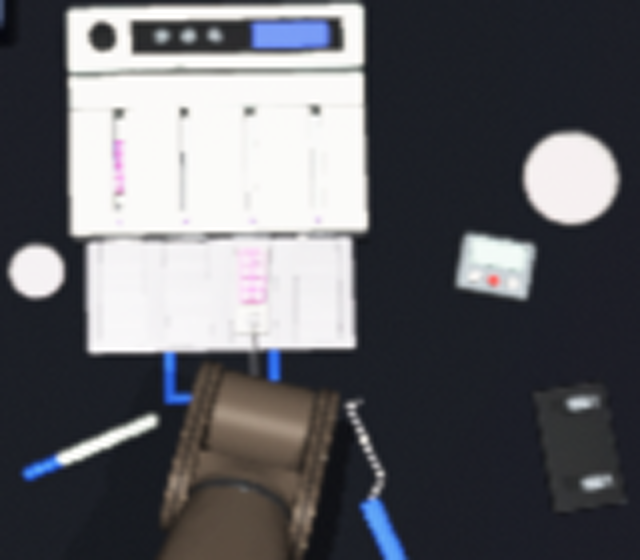

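Slide of bay 3 lies fully out on its lane at (252,275). Next, bay 1.

```bash
python3 -m inch '[[1,0.004,0,0,0],[1,0.004,0,0,0],[1,0.004,0,-0.02,0],[1,0.004,0,-0.05,0],[1,0.004,0,-0.05,0]]'
python3 -m inch '[[1,0.02,-0.04,0,0],[1,0.036,-0.08,0,0],[1,0.036,-0.124,0,0],[1,0.036,-0.124,0,0],[1,0.036,-0.124,0,0]]'
python3 -m inch '[[1,0,0,0,0],[1,0,0,0.02,0],[1,0,0,0.036,0],[1,0,0,0.039,0],[1,0,0,0.039,0]]'
python3 -m inch '[[1,0,0,0,0],[1,0,0,0,0],[1,0,0,0,0]]'
python3 - <<'E'
from h import *
where();tip(-.075,BY[1],.031)
c=ctrl.read_camera('top');h=hsv(c);m=(h[...,0]>135)&(h[...,0]<170)&(h[...,1]>50)
v,u=np.nonzero(m);P=np.array([w(c,(a,b),.034) for a,b in zip(u,v)]);d=P[:,:2]-O;d=np.c_[d@ex,d@ey]
q=d[(abs(d[:,0])<.25)&(abs(d[:,1])<.14)]
a=q[q[:,0]<-.1];b=q[q[:,0]>-.1]
for k in (a,b): print(len(k),k.min(0),k.max(0),k.mean(0))
E
```

```text
time: 15.52
eef_pos: [0.4558, -0.0027, 0.086]
tcp_rot: [1.0, 0.013, 0.005, 0.001]
contact_force: [0.6, -0.5, -0.4]
opening: 0.126
finger_force: 98.8
time: 15.93
eef_pos: [0.4845, 0.1251, 0.0807]
tcp_rot: [1.0, 0.015, -0.0, -0.0]
contact_force: [0.9, -0.4, -0.7]
opening: 0.122
finger_force: 98.8
time: 16.35
eef_pos: [0.4832, 0.1216, 0.0407]
tcp_rot: [1.0, 0.012, -0.002, 0.0]
contact_force: [0.4, -0.5, -0.2]
opening: 0.124
finger_force: 98.8
time: 16.6
eef_pos: [0.4854, 0.1226, 0.0432]
tcp_rot: [1.0, 0.012, 0.001, -0.0]
contact_force: [0.4, -0.4, -0.1]
opening: 0.123
finger_force: 98.8
tip inc [-0.1455  0.0927  0.0326] yaw 1.4 F [ 0.4 -0.4 -0.1] t 16.6
delta mm [70.6 -0.3  1.4] turn 0.05 n rows 1.6923418364555785
4 [-0.1709 -0.0337] [-0.1478 -0.0294] [-0.1593 -0.0316]
13 [-0.0602  0.0898] [-0.0135  0.094 ] [-0.0363  0.0927]
```

```bash
python3 -m inch '[[1,0.01,0,0.001,0],[1,0.025,0,0.001,0],[1,0.04,0,0.001,0],[1,0.055,0,0.001,0],[1,0.069,0,0.001,0]]'
python3 -m inch '[[1,0,0,0,0],[1,0,0,0,0],[1,0,0,0,0]]'
python3 -c "
from h import *
where();tip(-.0765,BY[1],.023)"
```

```text
time: 17.07
eef_pos: [0.5553, 0.1248, 0.0415]
tcp_rot: [1.0, 0.013, 0.001, -0.0]
contact_force: [0.3, 0.4, 0.4]
opening: 0.123
finger_force: 98.8
time: 17.32
eef_pos: [0.5529, 0.1247, 0.0408]
tcp_rot: [1.0, 0.013, -0.001, 0.0]
contact_force: [0.2, -0.4, -1.0]
opening: 0.122
finger_force: 98.8
tip inc [-0.0781  0.0934  0.0297] yaw 1.45 F [ 0.2 -0.4 -1. ] t 17.3167
delta mm [1.6 0.1 6.9] turn 0.1 n rows 0.16938881152013394
```

```bash
python3 -m inch '[[1,0.001,0,0.002,0],[1,0.001,0,0.004,0],[1,0.001,0,0.006,0],[1,0.001,0,0.0075,0],[1,0.001,0,0.0075,0]]'
python3 -m inch '[[1,0,0,0,0],[1,0,0,0,0]]'
python3 -c "
from h import *
where()"
```

```text
time: 17.73
eef_pos: [0.5538, 0.1247, 0.033]
tcp_rot: [1.0, 0.013, -0.001, 0.0]
contact_force: [0.2, 0.4, 0.1]
opening: 0.123
finger_force: 98.8
time: 17.9
eef_pos: [0.5544, 0.1247, 0.0336]
tcp_rot: [1.0, 0.013, 0.0, -0.0]
contact_force: [-0.0, -0.3, 0.1]
opening: 0.119
finger_force: 98.8
tip inc [-0.0765  0.0933  0.0227] yaw 1.44 F [-0.  -0.3  0.1] t 17.9
```

Lowered with no contact. Pull 110.5 mm.

```bash
python3 -m inch '[[1,-0.01,0,0,0],[1,-0.02,0,0,0],[1,-0.03,0,0,0],[1,-0.04,0,0,0],[1,-0.05,0,0,0]]'
python3 -m inch '[[1,-0.01,0,0.002,0],[1,-0.02,0,0.002,0],[1,-0.03,0,0.002,0],[1,-0.04,0,0.0025,0],[1,-0.05,0,0.0025,0]]'
python3 -m inch '[[1,-0.0105,0,0,0],[1,-0.0105,0,0,0],[1,-0.0105,0,0,0],[1,-0.0105,0,0,0]]'
python3 - <<'E'
from h import *
where()
c=ctrl.read_camera('top');h=hsv(c);save(c,'t4.png',(190,80,350,220),4)
for n in ["slide_a"]:
    for x in ctrl.tip_of(n,c)[:5]:
        q=w(c,x["at"],.025);d=q[:2]-O;print(n,x["score"],x["at"],d@ex,d@ey)
E
```

```text
time: 18.32
eef_pos: [0.503, 0.1235, 0.0335]
tcp_rot: [1.0, 0.013, -0.0, 0.0]
contact_force: [0.2, 0.2, 0.2]
opening: 0.118
finger_force: 98.8
time: 18.73
eef_pos: [0.4535, 0.1222, 0.031]
tcp_rot: [1.0, 0.013, 0.0, 0.0]
contact_force: [0.4, -0.0, -0.7]
opening: 0.123
finger_force: 98.8
time: 19.07
eef_pos: [0.4444, 0.1219, 0.0313]
tcp_rot: [1.0, 0.013, 0.0, -0.0]
contact_force: [0.6, -0.5, -0.3]
opening: 0.123
finger_force: 98.8
tip inc [-0.1866  0.0931  0.0205] yaw 1.44 F [ 0.6 -0.5 -0.3] t 19.0667
slide_a 0.69 [221.5, 153.5] -0.1610579998271861 0.0866387587482242
slide_a 0.66 [252.1, 151.3] -0.15503738328599614 -0.030225513480103855
```

View pics/t4.png

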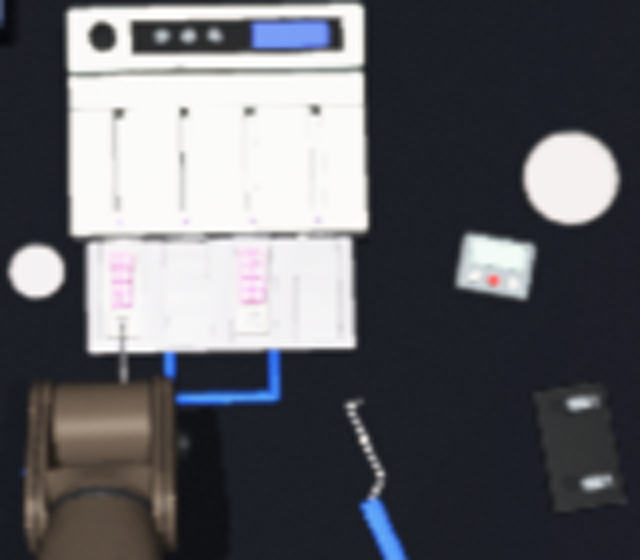

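Both slides are out on the shelf, at (122,280) and (252,275), and all four slots are empty. Returning the pick.

```bash
python3 -m inch '[[1,0.004,0,0,0],[1,0.004,0,0,0],[1,0.004,0,-0.03,0],[1,0.004,0,-0.07,0],[1,0.004,0,-0.1,0]]'
python3 -m inch '[[1,0.01,0.205,0,-8],[1,0.01,0.205,0,-8],[1,0.01,0.205,0,-8],[1,0.01,0.205,0,-8],[1,0.01,0.205,0,-8]]'
python3 -m inch '[[1,-0.01,0.2,0,0],[1,-0.01,0.2,0,0],[1,-0.01,0.2,0,0],[1,-0.01,0.2,0,0],[1,-0.01,0.2,0,0]]'
python3 -m inch '[[1,0,0,0,0],[1,0,0,0,0],[1,0,0,0,0]]'
python3 -c "
from h import *
print(st()[1],yaw(st()[2]));go([.4663,-.3109,.0339],9.42)"
```

```text
time: 19.58
eef_pos: [0.4484, 0.122, 0.1328]
tcp_rot: [1.0, 0.012, 0.0, -0.0]
contact_force: [0.8, 0.6, 0.2]
opening: 0.127
finger_force: 98.8
time: 20.0
eef_pos: [0.463, -0.0812, 0.1314]
tcp_rot: [0.997, 0.083, 0.0, 0.0]
contact_force: [1.2, -0.8, -0.1]
opening: 0.121
finger_force: 98.8
time: 20.42
eef_pos: [0.4859, -0.2816, 0.1311]
tcp_rot: [0.997, 0.081, 0.0, 0.0]
contact_force: [0.4, 1.0, 0.2]
opening: 0.121
finger_force: 98.8
time: 20.67
eef_pos: [0.4855, -0.2776, 0.1304]
tcp_rot: [0.997, 0.082, -0.0, -0.001]
contact_force: [0.6, 0.8, -1.3]
opening: 0.123
finger_force: 98.8
[ 0.4855 -0.2776  0.1304] 9.411594028641797
delta mm [-24.3  29.8  96.5] turn -0.01 n rows 2.490813035210609
```

```bash
python3 -m inch '[[1,-0.024,0.03,0,0],[1,-0.024,0.03,0,0],[1,-0.024,0.03,0.03,0],[1,-0.024,0.03,0.06,0],[1,-0.024,0.03,0.06,0]]'
python3 -m inch '[[1,0,0,0,0],[1,0,0,0,0],[1,0,0,0,0]]'
python3 -c "
from h import *
print(st()[1],yaw(st()[2]));go([.4663,-.3109,.0339],9.42)"
```

```text
time: 21.08
eef_pos: [0.4636, -0.3069, 0.0651]
tcp_rot: [0.997, 0.083, -0.004, -0.005]
contact_force: [-1.7, 2.1, -1.6]
opening: 0.123
finger_force: 98.7
time: 21.33
eef_pos: [0.4684, -0.3121, 0.0733]
tcp_rot: [0.997, 0.083, 0.001, 0.001]
contact_force: [-0.2, -0.1, -0.2]
opening: 0.119
finger_force: 98.7
[ 0.4684 -0.3121  0.0733] 9.493908371979703
delta mm [-1.9 -1.7 39.4] turn 0.07 n rows 0.9473191511460365
```

```bash
python3 -m inch '[[1,-0.001,-0.001,0.01,0],[1,-0.001,-0.001,0.02,0],[1,-0.001,-0.001,0.024,0],[1,-0.001,-0.001,0.024,0],[1,-0.001,-0.001,0.024,0]]'
python3 -c "
from h import *
print(st()[1],yaw(st()[2]));go([.4663,-.3109,.0339],9.42)"
```

```text
time: 21.75
eef_pos: [0.4655, -0.3106, 0.0463]
tcp_rot: [0.997, 0.082, -0.0, -0.001]
contact_force: [-0.3, 0.0, 0.0]
opening: 0.12
finger_force: 98.8
[ 0.4655 -0.3106  0.0463] 9.432390913243776
delta mm [ 0.8  0.5 12.4] turn 0.01 n rows 0.2987329685076512
```

```bash
python3 -m inch '[[1,0,0,0.004,0],[1,0,0,0.008,0],[1,0,0,0.012,0],[1,0,0,0.012,0],[1,0,0,0.012,0]]'
python3 -c "
from h import *
where();go([.4663,-.3109,.0339],9.42)"
python3 -m inch '[[0.6,0,0,0,0],[0.6,0,0,0,0],[0.6,0,0,0,0],[0.6,0,0,0,0]]' 40
python3 -m inch '[[0.6,0,0,-0.02,0],[0.6,0,0,-0.05,0],[0.6,0,0,-0.09,0],[0.6,0,0,-0.12,0],[0.6,0.06,0,-0.12,0]]'
python3 -m inch '[[0.6,0,0,0,0],[0.6,0,0,0,0],[0.6,0,0,0,0]]'
python3 - <<'E'
from h import *
c=wrist();h=hsv(c)
m=(h[...,0]<20)&(h[...,1]>150)&(h[...,2]>90)
P=pts(c,m);s=(P[:,2]>.045)&(P[:,2]<.08);P=P[s];print(len(P),rect(P),np.median(P[:,2]),np.degrees(np.arctan(np.polyfit(P[:,0],P[:,1],1)[0])))
print(st()[1])
E
```

```text
time: 22.17
eef_pos: [0.4657, -0.3107, 0.0346]
tcp_rot: [0.997, 0.082, -0.0, -0.0]
contact_force: [-0.9, -0.6, -0.8]
opening: 0.125
finger_force: 98.8
tip inc [-0.1768 -0.3225  0.0237] yaw 9.44 F [-0.9 -0.6 -0.8] t 22.1667
delta mm [0.6 0.3 0.7] turn 0.02 n rows 0.023331102677351338
time: 22.5
eef_pos: [0.4661, -0.3111, 0.0354]
tcp_rot: [0.997, 0.082, 0.0, 0.0]
contact_force: [0.0, 0.3, -1.4]
opening: 0.402
finger_force: 0.0
time: 22.92
eef_pos: [0.5069, -0.3079, 0.1643]
tcp_rot: [0.997, 0.08, 0.004, 0.005]
contact_force: [1.6, -1.5, 0.4]
opening: 0.397
finger_force: 0.0
time: 23.17
eef_pos: [0.5064, -0.3035, 0.1541]
tcp_rot: [0.997, 0.083, -0.001, -0.001]
contact_force: [-0.4, -0.2, 0.1]
opening: 0.404
finger_force: 0.0
1006 ((456.4, -312.1), (89.1, 12.0), 9.2) 0.06354616621001845 9.052699624642084
[ 0.506  -0.3035  0.1538]
```

The pick is back as it lay, within 0.5 mm. Now the slides: wrist view over the shelf.

```bash
python3 -m inch '[[0.5,0,-0.16,-0.1,8],[0.5,0,-0.16,-0.1,8],[0.5,0,-0.16,-0.1,8],[0.5,0,-0.16,-0.1,8],[0.5,0,-0.16,-0.1,8]]'
python3 -m inch '[[0.5,-0.01,-0.19,0,0],[0.5,-0.01,-0.19,0,0],[0.5,-0.01,-0.19,0,0],[0.5,-0.01,-0.19,0,0],[0.5,-0.01,-0.19,0,0]]'
python3 -m inch '[[0.5,0,0,0,0],[0.5,0,0,0,0],[0.5,0,0,0,0]]'
python3 - <<'E'
from h import *
import pickle
c=wrist();save(c,'w5.png',s=1.5);pickle.dump(c,open('w5.pkl','wb'))
print(st()[1],yaw(st()[2]))
h=hsv(c);m=((h[...,0]>135)&(h[...,0]<172)&(h[...,1]>60)).astype(np.uint8);m=cv2.morphologyEx(m,cv2.MORPH_CLOSE,np.ones((7,7)))
n,l,stt,cen=cv2.connectedComponentsWithStats(m)
for i in range(1,n):
    if stt[i,4]>80: print(cen[i].round(),stt[i],rect(pts(c,l==i,.034)),np.median(pts(c,l==i)[:,2]))
H,S,V=[h[...,i].astype(int) for i in range(3)]
b=((H>100)&(H<122)&(S>130)&(V>60)).astype(np.uint8)
n,l,stt,cen=cv2.connectedComponentsWithStats(b)
for i in range(1,n):
    if stt[i,4]>1500: print("tray",stt[i],rect(pts(c,l==i,.009)))
E
```

```text
time: 23.63
eef_pos: [0.4798, -0.1439, 0.2568]
tcp_rot: [1.0, 0.013, 0.001, -0.0]
contact_force: [1.7, -0.7, -0.3]
opening: 0.498
finger_force: 0.0
time: 24.05
eef_pos: [0.4641, 0.0463, 0.2541]
tcp_rot: [1.0, 0.013, -0.001, -0.001]
contact_force: [-0.3, -0.4, -0.3]
opening: 0.504
finger_force: 0.0
time: 24.3
eef_pos: [0.4655, 0.0428, 0.2544]
tcp_rot: [1.0, 0.012, -0.001, 0.0]
contact_force: [-0.8, -0.5, 0.2]
opening: 0.501
finger_force: 0.0
[0.4658 0.0424 0.2545] 1.3610077626031991
[292.  42.] [283  24  19  42 339] ((614.0, 2.7), (51.9, 21.9), 1.1) 0.03391766917211453
[191.  45.] [181  27  18  41 418] ((609.7, 126.4), (51.8, 21.4), 1.7) 0.03390797182897903
[10. 73.] [  0  68  21  10 153] ((610.3, 426.3), (51.3, 12.2), 84.4) 0.015576016397480963
[300. 262.] [295 245  14  35 159] ((324.4, -27.0), (57.9, 16.8), 13.0) 0.27395758214896776
tray [  45   98   65  140 8200] ((448.4, 319.5), (120.8, 215.6), 83.9)
```

View pics/w5.png

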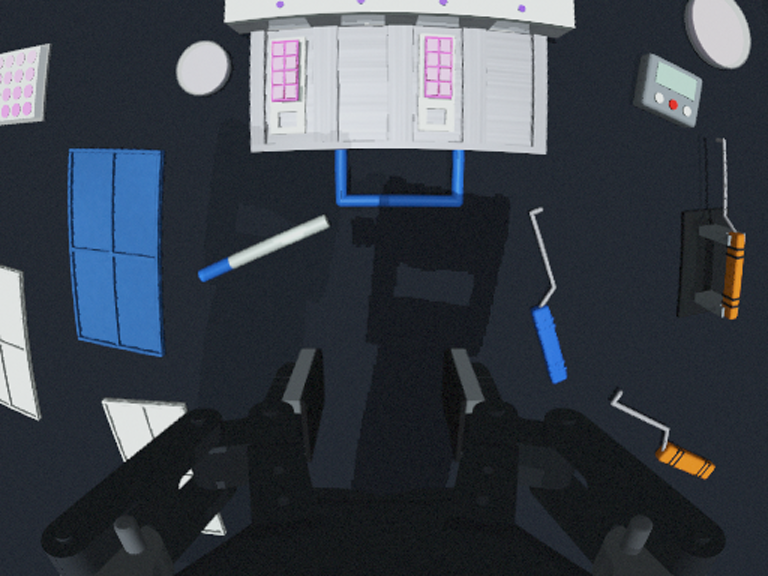

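Both slides lie flat in their lanes, blocks at (285,70) and (438,66); the tray at (115,250) is clear. Grasp the bay-3 slide.

```bash
python3 -c "
from h import *
go([.614,.0027,.0245],1.3)"
python3 -m inch '[[0.5,0.075,0.04,0.02,0],[0.5,0.147,0.043,0.05,0],[0.5,0.147,0.043,0.1,0],[0.5,0.147,0.043,0.14,0],[0.5,0.147,0.043,0.17,0]]'
python3 -m inch '[[0.5,0,0,0,0],[0.5,0,0,0,0],[0.5,0,0,0.01,0],[0.5,0,0,0.01,0]]'
python3 -c "
from h import *
print(st()[1]);go([.614,.0027,.0245],1.3)"
```

```text
delta mm [147.5  43.2 229.9] turn 0.06 n rows 6.631258865183939
time: 24.77
eef_pos: [0.6043, 0.0036, 0.125]
tcp_rot: [1.0, 0.011, 0.002, 0.001]
contact_force: [-0.1, -0.2, 0.5]
opening: 0.496
finger_force: 0.0
time: 25.1
eef_pos: [0.6015, 0.006, 0.1168]
tcp_rot: [1.0, 0.012, 0.001, 0.0]
contact_force: [-0.1, -0.4, -0.2]
opening: 0.497
finger_force: 0.0
[0.6015 0.006  0.1168]
delta mm [12.2  3.5 92.4] turn 0.09 n rows 2.2358579170992092
```

```bash
python3 -m inch '[[0.5,0.012,0.0035,0.02,0],[0.5,0.012,0.0035,0.04,0],[0.5,0.012,0.0035,0.06,0],[0.5,0.012,0.0035,0.07,0],[0.5,0.012,0.0035,0.07,0]]'
python3 -m inch '[[0.5,0,0,0,0],[0.5,0,0,0,0],[0.5,0,0,0,0]]'
python3 -c "
from h import *
print(st()[1]);go([.614,.0027,.0245],1.3)"
```

```text
time: 25.52
eef_pos: [0.6121, 0.0036, 0.0448]
tcp_rot: [1.0, 0.013, -0.001, -0.0]
contact_force: [-0.5, 0.0, -1.0]
opening: 0.503
finger_force: 0.0
time: 25.77
eef_pos: [0.6146, 0.0033, 0.0474]
tcp_rot: [1.0, 0.013, 0.002, 0.0]
contact_force: [-0.6, 0.2, -0.6]
opening: 0.502
finger_force: 0.0
[0.6146 0.0033 0.0474]
delta mm [-0.7  0.5 22.9] turn 0.14 n rows 0.5505700583720071
```

```bash
python3 -m inch '[[0.5,0,0,0.01,0],[0.5,0,0,0.018,0],[0.5,0,0,0.022,0],[0.5,0,0,0.022,0],[0.5,0,0,0.022,0]]'
python3 -m inch '[[1,0,0,0,0],[1,0,0,0,0],[1,0,0,0,0],[1,0,0,0,0],[1,0,0,0,0]]' 50
python3 -m inch '[[1,0,0,-0.01,0],[1,0,0,-0.03,0],[1,0,0,-0.07,0],[1,0,0,-0.1,0],[1,0,0,-0.1,0]]'
python3 -c "
from h import *
print(st()[1]);go([.5151,.3409,.12],-6.1)"
```

```text
time: 26.18
eef_pos: [0.6129, 0.0034, 0.0225]
tcp_rot: [1.0, 0.013, -0.0, -0.0]
contact_force: [-1.2, -0.6, 0.4]
opening: 0.501
finger_force: 0.0
time: 26.6
eef_pos: [0.614, 0.0038, 0.0241]
tcp_rot: [1.0, 0.012, 0.001, -0.0]
contact_force: [-0.3, 1.7, 6.2]
opening: 0.238
finger_force: 51.3
time: 27.02
eef_pos: [0.6175, 0.0025, 0.1311]
tcp_rot: [1.0, 0.013, 0.006, 0.001]
contact_force: [1.4, -0.3, 0.0]
opening: 0.239
finger_force: 50.7
[0.6175 0.0025 0.1311]
delta mm [ -93.9 -340.9    8.9] turn 7.55 n rows 8.482412425550644
```

```bash
python3 -m inch '[[1,-0.04,0,0,0],[1,-0.08,-0.02,0,0],[1,-0.094,-0.06,0,7.5],[1,-0.094,-0.1,0,7.5],[1,-0.094,-0.14,0,7.5]]'
python3 -m inch '[[1,0,-0.04,0,0],[1,0,-0.08,0,0],[1,0,-0.12,0,0],[1,0,-0.16,0,0],[1,0,-0.19,0,0]]'
python3 -m inch '[[1,0,0,0,0],[1,0,0,0,0],[1,0,0,0,0]]'
python3 -c "
from h import *
print(st()[1],yaw(st()[2]));go([.5151,.3409,.0105],-6.1)"
```

```text
time: 27.43
eef_pos: [0.5136, 0.1398, 0.1224]
tcp_rot: [0.999, -0.054, -0.001, 0.0]
contact_force: [0.6, 0.5, -0.6]
opening: 0.24
finger_force: 50.7
time: 27.85
eef_pos: [0.5351, 0.3309, 0.1225]
tcp_rot: [0.999, -0.052, -0.0, 0.0]
contact_force: [1.0, -0.6, -0.0]
opening: 0.239
finger_force: 50.7
time: 28.1
eef_pos: [0.5352, 0.3275, 0.1222]
tcp_rot: [0.999, -0.053, -0.001, 0.001]
contact_force: [-0.4, -0.9, 0.0]
opening: 0.238
finger_force: 50.7
[0.5352 0.3275 0.1222] -6.041695827723706
delta mm [-21.2 -11.4 111.7] turn 0.06 n rows 2.7407388540954787
```

```bash
python3 -m inch '[[1,-0.021,-0.0115,0,0],[1,-0.021,-0.0115,0.03,0],[1,-0.021,-0.0115,0.06,0],[1,-0.021,-0.0115,0.08,0],[1,-0.021,-0.0115,0.08,0]]'
python3 -m inch '[[1,0,0,0,0],[1,0,0,0,0],[1,0,0,0,0]]'
python3 -c "
from h import *
print(st()[1],yaw(st()[2]));go([.5151,.3409,.0105],-6.1)"
```

```text
time: 28.52
eef_pos: [0.5123, 0.3384, 0.0375]
tcp_rot: [0.999, -0.054, -0.005, 0.003]
contact_force: [-1.2, -0.6, -1.3]
opening: 0.243
finger_force: 50.7
time: 28.77
eef_pos: [0.5179, 0.342, 0.0456]
tcp_rot: [0.999, -0.053, 0.002, -0.001]
contact_force: [0.4, 0.9, -0.2]
opening: 0.237
finger_force: 50.7
[0.5179 0.342  0.0456] -6.114278716769783
delta mm [-2.8  1.5 35.1] turn -0.01 n rows 0.8439501330478212
```

```bash
python3 -m inch '[[1,-0.001,0.001,0.01,0],[1,-0.001,0.001,0.02,0],[1,-0.001,0.001,0.026,0],[1,-0.001,0.001,0.03,0],[1,-0.001,0.001,0.032,0]]'
python3 -m inch '[[1,0,0,0,0],[1,0,0,0,0],[1,0,0,0,0]]'
python3 -c "
from h import *
print(st()[1],yaw(st()[2]),st()[0]['contact_force']);go([.5151,.3409,.0105],-6.1)"
```

```text
time: 29.18
eef_pos: [0.5141, 0.3407, 0.0101]
tcp_rot: [0.999, -0.053, -0.001, 0.001]
contact_force: [-4.1, -2.1, 9.7]
opening: 0.242
finger_force: 51.8
time: 29.43
eef_pos: [0.5153, 0.3412, 0.0112]
tcp_rot: [0.999, -0.053, 0.0, -0.0]
contact_force: [-0.4, 0.0, -0.8]
opening: 0.238
finger_force: 50.7
[0.5153 0.3412 0.0112] -6.056304427153973 [-0.3778  0.0319 -0.7832]
delta mm [-0.1  0.4  0.7] turn 0.04 n rows 0.020105527312752766
```

```bash
python3 -m inch '[[1,0,0,0.0005,0],[0.6,0,0,0.0005,0],[0.6,0,0,0.0005,0],[0.6,0,0,0.0005,0],[0.6,0,0,0.0005,0]]'
python3 -m inch '[[0.6,0,0,-0.02,0],[0.6,0,0,-0.05,0],[0.6,0,0,-0.09,0],[0.6,0,0,-0.12,0],[0.5,0,0,-0.15,0]]'
python3 -m inch '[[0.5,0.02,0.05,-0.04,0],[0.5,0.02,0.1,-0.04,0],[0.5,0.02,0.14,-0.04,-7.4],[0.5,0.02,0.14,-0.04,-7.4],[0.5,0.02,0.14,-0.04,-7.4]]'
python3 -m inch '[[0.5,0,0,0,0],[0.5,0,0,0,0]]'
python3 - <<'E'
from h import *
c=wrist();print(st()[1],yaw(st()[2]));save(c,'w6.png',s=1)
h=hsv(c);m=((h[...,0]>135)&(h[...,0]<172)&(h[...,1]>60)).astype(np.uint8);m=cv2.morphologyEx(m,cv2.MORPH_CLOSE,np.ones((7,7)))
n,l,stt,cen=cv2.connectedComponentsWithStats(m)
for i in range(1,n):
    if stt[i,4]>80:
        z=np.median(pts(c,l==i)[:,2]);print(cen[i].round(),stt[i],rect(pts(c,l==i,z)),z)
go([.6097,.1264,.0245],1.3)
E
```

```text
time: 29.85
eef_pos: [0.5152, 0.3412, 0.0108]
tcp_rot: [0.999, -0.053, 0.0, -0.0]
contact_force: [-0.6, 0.1, 0.2]
opening: 0.401
finger_force: 0.0
time: 30.27
eef_pos: [0.5153, 0.3412, 0.1629]
tcp_rot: [0.999, -0.053, 0.001, -0.0]
contact_force: [0.5, 0.5, -0.6]
opening: 0.495
finger_force: 0.0
time: 30.68
eef_pos: [0.5205, 0.1957, 0.2018]
tcp_rot: [1.0, 0.01, 0.001, 0.001]
contact_force: [0.2, 0.4, -0.3]
opening: 0.503
finger_force: 0.0
time: 30.85
eef_pos: [0.5202, 0.2, 0.2008]
tcp_rot: [1.0, 0.011, 0.0, -0.0]
contact_force: [0.9, 0.5, -1.2]
opening: 0.503
finger_force: 0.0
[0.5201 0.2004 0.2006] 1.3581285672177266
[327.  92.] [317  68  22  49 410] ((610.0, 126.9), (51.7, 22.4), 0.5) 0.033840390396358555
[49. 97.] [ 19  91  60  12 533] ((615.8, 473.2), (107.7, 13.5), 85.1) 0.015568184707463795
[144. 167.] [135 145  20  45 789] ((522.3, 330.0), (23.1, 52.5), 83.6) 0.020269133371169035
[300. 256.] [296 233  11  46 241] ((526.1, 178.3), (25.5, 5.0), 4.9) 0.2192032081962378
[210. 257.] [204 249  11  18 106] ((526.1, 222.2), (4.8, 9.7), 87.0) 0.2223545776031317
delta mm [ 87.9  76.2 176. ] turn 0.06 n rows 5.0590260681397226
```

View pics/w6.png

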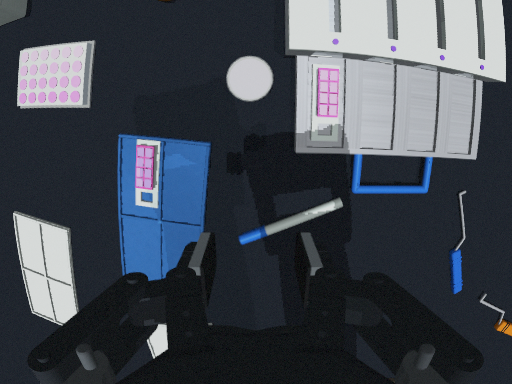

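The first slide lies flat in the front-left compartment (block at (145,168)), a little towards the divider. It sits about 1 cm from where I set it, but inside and at floor height. Now the second.

```bash
python3 -m inch '[[0.5,0.04,0.03,0,0],[0.5,0.088,0.076,0.02,0],[0.5,0.088,0.076,0.06,0],[0.5,0.088,0.076,0.1,0],[0.5,0.088,0.076,0.12,0]]'
python3 -m inch '[[0.5,0,0,0,0],[0.5,0,0,0,0],[0.5,0,0,0.01,0],[0.5,0,0,0.01,0]]'
python3 -c "
from h import *
print(st()[1]);go([.6100,.1268,.0245],1.3)"
```

```text
time: 31.32
eef_pos: [0.6113, 0.1257, 0.0787]
tcp_rot: [1.0, 0.012, 0.0, -0.0]
contact_force: [-0.5, 1.1, -0.8]
opening: 0.498
finger_force: 0.0
time: 31.65
eef_pos: [0.6108, 0.1269, 0.0722]
tcp_rot: [1.0, 0.012, 0.001, -0.0]
contact_force: [-1.0, -1.1, -0.1]
opening: 0.494
finger_force: 0.0
[0.6108 0.1269 0.0722]
delta mm [-0.9  0.1 47.6] turn 0.12 n rows 1.1428726958335658
```

```bash
python3 -c "
from h import *
import pickle;c=pickle.load(open('w2.pkl','rb'));print(wray(c,(163.3,135.5),.012),wray(c,(148,135.5),.012),wray(c,(178,135.5),.012))"
python3 -m inch '[[0.6,0,0,0.015,0],[0.6,0,0,0.023,0],[0.6,0,0,0.023,0],[0.6,0,0,0.023,0]]'
python3 -c "
from h import *
print(st()[1]);go([.6100,.1268,.0242],1.3)"
```

```text
[0.622  0.2078 0.012 ] [0.623  0.2356 0.012 ] [0.6213 0.1819 0.012 ]
time: 31.98
eef_pos: [0.61, 0.1262, 0.0484]
tcp_rot: [1.0, 0.012, 0.0, -0.0]
contact_force: [-0.4, 0.2, 1.1]
opening: 0.403
finger_force: 0.0
[0.61   0.1262 0.0484]
delta mm [-0.  -0.6 24.2] turn 0.06 n rows 0.5810096766213309
```

Dish edge is at y = 0.182, clear of the fingers, and only 12 mm high.

```bash
python3 -m inch '[[0.6,0,-0.0003,0.01,0],[0.6,0,-0.0003,0.018,0],[0.6,0,-0.0003,0.024,0],[0.6,0,-0.0003,0.024,0],[0.6,0,-0.0003,0.024,0]]'
python3 -m inch '[[1,0,0,0,0],[1,0,0,0,0],[1,0,0,0,0],[1,0,0,0,0],[1,0,0,0,0]]' 50
python3 -m inch '[[1,0,0,-0.01,0],[1,0,0,-0.03,0],[1,0,0,-0.07,0],[1,0,0,-0.1,0],[1,0,0,-0.1,0]]'
python3 -m inch '[[1,-0.04,0,0,0],[1,-0.08,0,0,0],[1,-0.12,-0.01,0,7.5],[1,-0.16,-0.03,0,7.5],[1,-0.18,-0.06,0,7.5]]'
python3 -c "
from h import *
print(st()[1],yaw(st()[2]));go([.4047,.2964,.0105],-6.1)"
```

```text
time: 32.4
eef_pos: [0.6099, 0.1261, 0.0233]
tcp_rot: [1.0, 0.012, -0.0, -0.0]
contact_force: [-0.2, -0.2, -0.7]
opening: 0.4
finger_force: 0.0
time: 32.82
eef_pos: [0.6103, 0.1263, 0.024]
tcp_rot: [1.0, 0.012, 0.001, -0.0]
contact_force: [0.1, 0.9, 3.5]
opening: 0.242
finger_force: 50.7
time: 33.23
eef_pos: [0.6141, 0.1262, 0.1318]
tcp_rot: [1.0, 0.012, 0.006, 0.0]
contact_force: [1.4, 0.2, 0.4]
opening: 0.248
finger_force: 50.3
time: 33.65
eef_pos: [0.4241, 0.1805, 0.1219]
tcp_rot: [0.998, -0.055, -0.002, 0.001]
contact_force: [0.1, 0.5, -0.8]
opening: 0.241
finger_force: 50.3
[0.4241 0.1805 0.1219] -6.354798420138604
delta mm [ -31.6 -113.3  111.3] turn -0.25 n rows 3.883645025765104
```

```bash
python3 -m inch '[[1,-0.012,-0.04,0,0],[1,-0.024,-0.08,0,0],[1,-0.032,-0.113,0,0],[1,-0.032,-0.113,0.03,0],[1,-0.032,-0.113,0.06,0]]'
python3 -m inch '[[1,0,0,0,0],[1,0,0,0,0],[1,0,0,0,0],[1,0,0,0,0]]'
python3 -c "
from h import *
print(st()[1],yaw(st()[2]));go([.4047,.2964,.0105],-6.1)"
```

```text
time: 34.07
eef_pos: [0.4097, 0.3002, 0.065]
tcp_rot: [0.999, -0.052, 0.003, -0.001]
contact_force: [0.2, -0.3, -1.1]
opening: 0.237
finger_force: 50.3
time: 34.4
eef_pos: [0.4103, 0.2978, 0.0656]
tcp_rot: [0.999, -0.054, 0.001, -0.001]
contact_force: [-0.7, 0.7, 0.0]
opening: 0.238
finger_force: 50.3
[0.4103 0.2978 0.0656] -6.213070042758278
delta mm [-5.6  2.1 55.1] turn -0.11 n rows 1.3290999055372152
```

```bash
python3 -m inch '[[1,-0.004,0.002,0.015,0],[1,-0.004,0.002,0.03,0],[1,-0.004,0.002,0.04,0],[1,-0.004,0.002,0.046,0],[1,-0.004,0.002,0.05,0]]'
python3 -m inch '[[1,0,0,0,0],[1,0,0,0,0],[1,0,0,0,0]]'
python3 -c "
from h import *
print(st()[1],yaw(st()[2]),st()[0]['contact_force']);go([.4047,.2964,.0105],-6.1)"
```

```text
time: 34.82
eef_pos: [0.4052, 0.2961, 0.0139]
tcp_rot: [0.999, -0.054, 0.0, -0.0]
contact_force: [0.0, -0.4, -0.3]
opening: 0.244
finger_force: 50.3
time: 35.07
eef_pos: [0.4054, 0.2964, 0.0144]
tcp_rot: [0.999, -0.054, 0.001, -0.0]
contact_force: [-0.3, 0.8, -0.6]
opening: 0.242
finger_force: 50.3
[0.4054 0.2964 0.0144] -6.165429913945728 [-0.2651  0.841  -0.6212]
delta mm [-0.7  0.1  3.9] turn -0.07 n rows 0.0956998136420128
```

```bash
python3 -m inch '[[1,0,0,0.0015,0],[1,0,0,0.003,0],[1,0,0,0.0035,0],[1,0,0,0.0035,0]]'
python3 -m inch '[[0.6,0,0,0,0],[0.6,0,0,0,0],[0.6,0,0,0,0],[0.6,0,0,0,0]]'
python3 -m inch '[[0.6,0,0,-0.02,0],[0.6,0,0,-0.05,0],[0.6,0,0,-0.09,0],[0.6,0,0,-0.12,0],[0.6,0,0,-0.16,0]]'
python3 -m inch '[[1,0.01,0.05,-0.04,0],[1,0.02,0.1,-0.06,0],[1,0.02,0.14,-0.06,-7.4],[1,0.02,0.14,-0.06,-7.4],[1,0.02,0.14,-0.06,-7.4]]' 40
python3 -m inch '[[1,0,0,0,0],[1,0,0,0,0],[1,0,0,0,0]]'
cat > chk.py <<'E'
from h import *
c=wrist();print(st()[1],yaw(st()[2]))
h=hsv(c);m=((h[...,0]>135)&(h[...,0]<172)&(h[...,1]>60)).astype(np.uint8);m=cv2.morphologyEx(m,cv2.MORPH_CLOSE,np.ones((7,7)))
n,l,stt,cen=cv2.connectedComponentsWithStats(m)
T=np.array([.449,.3198]);a=np.radians(-6.1);tx=np.array([np.cos(a),np.sin(a)]);ty=np.array([-tx[1],tx[0]])
for i in range(1,n):
    if stt[i,4]>80:
        P=pts(c,l==i);z=np.median(P[:,2]);
        if z>.1: continue
        P=P[abs(P[:,2]-z)<.004];r=rect(pts(c,l==i,z));d=np.array(r[0])/1000-T
        co=np.linalg.lstsq(np.c_[P[:,:2]-P[:,:2].mean(0),np.ones(len(P))],P[:,2],rcond=None)[0]
        print(cen[i].round(),r,z.round(4),"tray xy of block",(d@tx).round(4),(d@ty).round(4),"slope",co[:2].round(3))
E
python3 chk.py
python3 -c "
from h import *
c=ctrl.read_camera('wrist');save(c,'w7.png',s=1)
go([.455,.034,.10],1.35)"
```

```text
time: 35.4
eef_pos: [0.4046, 0.2961, 0.0101]
tcp_rot: [0.999, -0.054, -0.0, 0.0]
contact_force: [0.9, -0.0, -0.3]
opening: 0.24
finger_force: 50.3
time: 35.73
eef_pos: [0.4048, 0.2962, 0.0103]
tcp_rot: [0.999, -0.054, 0.0, -0.0]
contact_force: [0.2, -0.7, -0.7]
opening: 0.4
finger_force: 0.0
time: 36.15
eef_pos: [0.4035, 0.2956, 0.1703]
tcp_rot: [0.999, -0.054, -0.001, 0.001]
contact_force: [0.6, 0.8, -0.1]
opening: 0.399
finger_force: 0.0
time: 36.57
eef_pos: [0.4107, 0.1506, 0.2325]
tcp_rot: [1.0, 0.009, 0.002, 0.001]
contact_force: [0.2, 0.0, 0.2]
opening: 0.0
finger_force: 0.0
time: 36.82
eef_pos: [0.4092, 0.1555, 0.2297]
tcp_rot: [1.0, 0.011, -0.001, -0.0]
contact_force: [0.7, -0.6, -0.3]
opening: 0.001
finger_force: 0.0
[0.4091 0.1557 0.2296] 1.3258370149113068
[40. 25.] ((619.0, 472.1), (108.0, 20.6), 85.0) 0.0156 tray xy of block 0.1529 0.1695 slope [-0.014 -0.001]
[117.  76.] ((521.6, 330.1), (23.6, 51.6), 84.1) 0.0203 tray xy of block 0.0711 0.018 slope [0.    0.014]
[145. 166.] ((404.3, 295.9), (22.4, 52.4), 85.3) 0.0203 tray xy of block -0.0419 -0.0285 slope [0.003 0.011]
delta mm [ 43.2 122.8 129.5] turn -0.01 n rows 4.4030057701776295
```

View pics/w7.png

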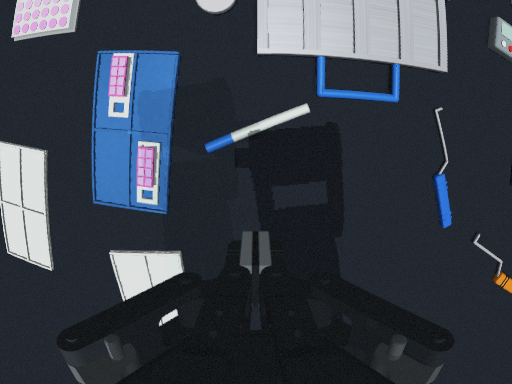

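Both slides lie flat in separate compartments, at (119,78) and (147,168). Now push the shelf home.

```bash
python3 -m inch '[[1,0.02,0.04,0,0],[1,0.045,0.08,0,0],[1,0.045,0.123,0.03,0],[1,0.045,0.123,0.07,0],[1,0.045,0.123,0.11,0]]'
python3 -m inch '[[1,0,0,0,0],[1,0,0,0.02,0],[1,0,0,0.03,0],[1,0,0,0.03,0],[1,0,0,0.03,0]]'
python3 -c "
from h import *
print(st()[1]);go([.458,.034,.011],1.35)"
```

```text
time: 37.33
eef_pos: [0.4597, 0.0315, 0.1281]
tcp_rot: [1.0, 0.01, 0.003, 0.001]
contact_force: [0.2, 0.3, -0.9]
opening: -0.004
finger_force: 0.0
time: 37.75
eef_pos: [0.4575, 0.034, 0.0983]
tcp_rot: [1.0, 0.012, 0.0, -0.0]
contact_force: [-0.3, 0.3, -0.3]
opening: -0.001
finger_force: 0.0
[0.4575 0.034  0.0983]
delta mm [ 0.4 -0.  87.3] turn -0.02 n rows 2.093348901441802
```

```bash
python3 -m inch '[[1,0,0,0.03,0],[1,0,0,0.06,0],[1,0,0,0.08,0],[1,0,0,0.087,0],[1,0,0,0.087,0]]'
python3 -m inch '[[1,0.015,0,0,0],[1,0.03,0,0,0],[1,0.045,0,0,0],[1,0.06,0,0,0],[1,0.075,0,0,0]]'
python3 -m inch '[[1,0.012,0,0,0],[1,0.024,0,0,0],[1,0.034,0,0,0],[1,0.044,0,0,0],[1,0.05,0,0,0]]'
python3 -m inch '[[1,0,0,0,0],[1,0,0,0,0]]'
python3 -c "
from h import *
print(st()[1],st()[0]['contact_force'])
c=wrist();h=hsv(c);H,S,V=[h[...,i].astype(int) for i in range(3)]
b=((H>100)&(H<122)&(S>130)&(V>60)).astype(np.uint8);n,l,stt,cen=cv2.connectedComponentsWithStats(b)
for i in range(1,n):
    if stt[i,4]>150: print(stt[i],rect(pts(c,l==i,.014)))
"
```

```text
time: 38.17
eef_pos: [0.4569, 0.0336, 0.0102]
tcp_rot: [1.0, 0.011, -0.001, -0.0]
contact_force: [-0.3, 0.0, 0.9]
opening: -0.001
finger_force: 0.0
time: 38.58
eef_pos: [0.5328, 0.0351, 0.0123]
tcp_rot: [1.0, 0.011, -0.0, 0.0]
contact_force: [-2.4, 0.3, 0.1]
opening: 0.001
finger_force: 1.0
time: 39.0
eef_pos: [0.5841, 0.0358, 0.0123]
tcp_rot: [1.0, 0.011, 0.001, 0.0]
contact_force: [-9.9, -0.3, 7.4]
opening: -0.001
finger_force: 6.8
time: 39.17
eef_pos: [0.5826, 0.0359, 0.0108]
tcp_rot: [1.0, 0.011, 0.001, 0.0]
contact_force: [-0.0, 1.0, -0.1]
opening: -0.002
finger_force: 0.0
[0.5826 0.0359 0.0108] [-0.021   0.9686 -0.0502]
[ 151  136  225   95 7043] ((619.7, 32.8), (49.5, 111.3), 1.3)
[   0  281   45  103 1094] ((466.7, 265.8), (45.4, 143.5), 83.0)
```

The bar is at its starting place (619.7 against 619.4 mm), so the shelf is home. Now I'll back off, retreat and do a final check.

```bash
python3 -m inch '[[1,-0.02,0,0,0],[1,-0.04,0,0,0],[1,-0.05,0,-0.04,0],[1,-0.06,0,-0.08,0],[1,-0.06,0,-0.12,0]]'
python3 -m inch '[[1,-0.03,0,-0.04,0],[1,-0.06,0,-0.08,0],[1,-0.06,0,-0.12,0],[1,-0.06,0,-0.12,0],[1,-0.06,0,-0.12,0]]'
python3 chk.py
python3 - <<'E'
from h import *
c=wrist();h=hsv(c);H,S,V=[h[...,i].astype(int) for i in range(3)]
b=((H>100)&(H<122)&(S>130)&(V>60)).astype(np.uint8);n,l,stt,cen=cv2.connectedComponentsWithStats(b)
for i in range(1,n):
    if stt[i,4]>150: print(stt[i],rect(pts(c,l==i,.014)))
m=(h[...,0]<20)&(h[...,1]>150)&(h[...,2]>90);P=pts(c,m);P=P[(P[:,2]>.05)&(P[:,2]<.08)&(P[:,1]<-.2)];print("pick",len(P),rect(P))
save(c,'w8.png',s=1.3)
E
```

```text
time: 39.63
eef_pos: [0.5188, 0.035, 0.1298]
tcp_rot: [1.0, 0.011, -0.002, -0.0]
contact_force: [2.6, 0.7, 0.2]
opening: -0.0
finger_force: 0.0
time: 40.05
eef_pos: [0.4636, 0.0331, 0.2556]
tcp_rot: [1.0, 0.011, 0.005, 0.001]
contact_force: [0.1, 0.5, 0.3]
opening: -0.001
finger_force: 0.0
[0.4627 0.0332 0.2524] 1.2320188918841708
[ 8. 75.] ((613.1, 441.6), (46.4, 11.9), 83.4) 0.0157 tray xy of block 0.1502 0.1385 slope [-0.013 -0.011]
[ 56. 124.] ((521.7, 330.1), (24.4, 51.6), 84.7) 0.0202 tray xy of block 0.0712 0.018 slope [0.002 0.037]
[ 82. 199.] ((404.6, 295.7), (23.8, 52.8), 84.4) 0.0203 tray xy of block -0.0416 -0.0287 slope [-0.004  0.017]
[ 215   21   88   39 1267] ((620.8, 32.5), (51.9, 110.9), 2.1)
[  40   99   65  140 6144] ((449.6, 315.6), (119.4, 212.6), 84.0)
[125 171  24  17 210] ((434.1, 200.6), (13.4, 36.6), 24.3)
[348 202  26  54 697] ((365.2, -125.9), (93.6, 21.5), 24.5)
pick 456 ((456.5, -311.0), (89.9, 13.0), 9.0)
```

View pics/w8.png

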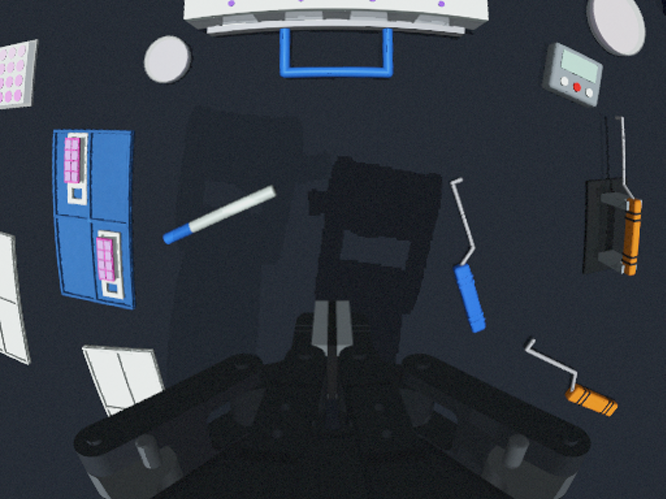

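Shelf home, with the bar at (336,72). The slides are flat in separate compartments at (75,165) and (108,262), the pick is in its stand at (632,237), and the bystanders are in place. Handing in.

```bash
python3 -c "
from plant import ctrl
print(ctrl.sign_off())"
```

```text
the job is handed in; nothing more can be done
None
```

I handed the job in at about 40 s, but the sign-off returned no verdict. The final checks showed both slides (bays 1 and 3) flat in separate tray compartments, the pick back in its stand, the shelf home, and nothing else seen to have moved.

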